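# Load a painted tile into a spring tile holder

## Robot

A 7-joint arm with a two-finger parallel gripper is mounted at the origin on the work surface. World frame = base frame: x ahead of the robot, y to its left, z up, the work surface at z = 0. Lengths are in m, angles in rad, forces in N, time in s.
With the tool pointing down it reaches from about 0.4 to 0.85 m from the base axis. Payload 10.4 kg.
Tool frame: the origin (TCP) lies at the very end of the fingers, on their centre line; the grasp point (between the pads) lies 19 mm behind it; y points along the fingers, x is the direction in which the jaws open and shut, and the axes are right-handed (so a half turn about y gives the same grasp; the last joint's range is limited). The gripper opens to 87 mm and grips with 3 to 60 N. Pads are 19 mm wide; open, the fingers measure 117 mm over their backs; the gripper's body (75 mm by 190 mm) begins 51 mm behind the grasp point.
Start: joints at [1.239, 0.332, -0.065, 1.46, 0.022, 1.35, -0.088], TCP at [0.19, -0.595, 0.223] pointing down, gripper open.
Joint ranges: [-2.6, 2.6], [-0.5, 2.12], [-1.47, 1.34], [0.16, 2.42], [-1.27, 4.41], [0.06, 2.06], [-2.6, 2.6]. Speed limits (rad/s): [2.22, 2.22, 2.79, 2.79, 3.14, 3.14, 3.14].

## Interface

Orientations are given as a unit quaternion [x, y, z, w].
In Python, from bench import readout, vision, r gives the robot as it stands.
- The arm moves only by the tool arm_command, never from a script. Its argument "targets" is a list that holds one entry, the list of rows, each a list of 6 numbers: the shift along the tool's x, y, z in m, then the turn, a rotation vector about the tool's x, y, z in degrees. A call has 1 to 12 rows; each row shifts and turns the commanded pose from where the row before left it, along the tool's axes as they then stand; what a row does not reach is not made up. A row lasts 1/12 s, in which the tool goes at most 41.7 mm and 7.16 degrees, less where a joint would pass 70% of its speed; a pose out of reach is approached as far as the arm can. A call is refused whole if a number of a shift passes 0.0417 or a number of a turn 7.16, either way. A call with a gripper value outside its range is refused whole. "hand" is the opening, from 0 (shut) to 1 (fully open), set as the call begins (left out, the last holds). The fingers move at their own pace and stop on an object; "grip_force" is the grip in N (left out, the last holds). Time passes only in rows, so rows that do not move let the fingers close. It gives the time, the measured TCP pose, the force and the opening at its end, in the units of the state.
- readout.read_state(): the state, without advancing time (a new reading comes with each control period).
- vision.camera(name): name is "scene" or "top"; returns a dict with "pixels" (384x512x3 uint8, blue, green, red), "fovy" (degrees; the focal length in pixels is half the picture's height over the tangent of half this angle, whatever the lens; pixels are square), "cx", "cy" (the principal point, pixels), "D" ([k1, k2, p1, p2, k3] as OpenCV has them; the pictures are not rectified), "R" (3x3) and "t" (3): a world point X has camera coordinates R X + t. Camera axes: x right, y down, z forward; pixel columns grow to the right and rows downward; lengths in m; the calibration is good to about 2 mm. A picture is of the moment at which its call begins. There is no depth.
- r.close_job(): hands the job in, once; it reports no verdict.
The state is a dict: "time": time; "joint_positions": joint angles; "joint_vel": joint speeds; "joint_torque": joint torques, N m; "ee_pos": TCP position; "eef_rot": TCP orientation; "ft_force": force on the tool from outside, world axes, zero at the start; "torque": the same for the moment, N m; "width": finger opening in m.
Only numpy, scipy, OpenCV 4.12 (cv2) and the standard library are available. Lean on these libraries where they do the work, as an engineer would, in place of code of your own. Each camera call takes 0.05 s, during which the arm holds its last target.

## Task

Slide the painted tile off the top of the pile and load it into the spring holder: push its front edge under the lip of the far jaw so that this jaw gives way, lower its back edge inside the near jaw, and let the springs draw it back until it lies flat on the bed and square under both lips, midway between the jaws and central from side to side. Go gently, since glazed edges chip, and leave the other tiles of the pile, the glaze pot, the brush cup and the palette knife where they are.

Things in the scene. Friction and masses are not known exactly. Their poses are not given: they have to be found in the camera images.
- holder: Spring tile holder, fixed on the table: aluminium base plate 110 mm (x) by 240 mm (y), 15 mm thick, with two blue jaws, mirror images, that slide on it along y against springs. Origin: centre of its underside, on the table; z up; +y runs from the near jaw (on the pile's side) to the far jaw. At |x| = 34 mm thin rods with coil springs run from each jaw to its end block.
- bed (a point): Centre of the bed (the plate's upper face, 15 mm above the table), axes as the holder. The tile ends with its underside on the bed, its middle over this point. A lowered back edge may hang by friction on the near jaw until it is pressed down.
- near_lip (a point): Near jaw: middle (between its two prongs, in the notch) of the lip's inner edge, on the lip's top, 15 mm above the bed, 41 mm from the holder's middle at rest. Prongs at |x| = 24 to 45 mm: lip 4 mm thick, 5 mm deep, 11 mm clear under it, then a 24 mm thick block as tall, bevelled outside. Notch, |x| < 24 mm, open down to the bed: for the finger that pushes and lowers the tile.
- far_lip (a point): The same point of the far jaw, which is the near jaw's mirror image: 41 mm from the holder's middle at rest; upright face that takes the tile's edge 5 mm farther out, under the lip.
- near_block (a point): Middle of the top of the near end block, a grey bar across the holder's whole width, 16 mm thick along y, its top 31 mm above the table, 1 mm above the lips; its middle 110 mm from the holder's middle. Far end block likewise.
- tile: Painted tile to load, 100 x 100 x 8 mm, about 160 g: white with blue border, green leaves, yellow centre. Origin: centre of its underside; x, y along its edges. Starts on the pile, underside 32 mm above the table, about 195 mm to the holder's -y side, not quite in line or square. Too wide to grip; slides when its edge is pushed; tips front edge down once its middle is past the near lip.
- jaw_far (a joint): Travel of the far jaw in m: 0 at rest, grows as the jaw is pushed outward (holder +y), stop at 0.022. Spring: 3 N at rest, 5 N at 0.004 (where both jaws stand with a centred tile), 11 N at 0.015, 15 N at the stop. The back edge comes free of the near lip when this jaw has gone about 0.013 to 0.015.
- jaw_near (a joint): Travel of the near jaw in m: 0 at rest, grows as it is pushed outward (holder -y), stop at 0.022; spring as the far jaw's. It cannot move inward from rest.
- pile_1: Plain white-glazed tile 100 x 100 x 8 mm, lowest of the pile, on the table. Origin: centre of its underside.
- pile_2: Plain tile, same size, second from below.
- pile_3: Plain tile, same size, third from below.
- pile_4: Plain tile, same size, fourth from below; the painted tile lies on it.
- glaze_pot: Bystander: closed glaze jar, 56 mm across, 60 mm high, yellow cap. Origin: centre of its underside.
- brush_cup: Bystander: white cup with three brushes, 76 mm across, 190 mm high with the brushes. Origin: centre of its underside.
- palette_knife: Bystander: palette knife with a broad steel blade and wooden handle, 190 mm long, lying flat on the table. Origin: near the middle of its length, on its underside.
There are look-alikes about, which are no part of the job. Leave any purple look-alike of the pile_4 alone. Leave any turquoise look-alike of the tile alone.

How it is judged:
By the outcome, as a careful person would: the job done as asked, in the order asked, and still so for the second after the job is handed in, with the robot touching nothing.
It also fails if it takes over 69 s, if anything falls off the work surface, if the arm or the gripper's body presses on something with over 40 N, if the wrist force passes 120 N, or if a joint passes its speed limit or range.

## Working session

There is one attempt and no reset: what is moved stays moved. The work goes in short steps, Python scripts to look and compute and a tool call to move; the robot and the scene stay as the last step left them, time stands still between calls to the robot, and variables do not carry over. Pictures are saved under pics/ and viewed, and the job is handed in when it is done.

Besides the shell and the picture viewer there is one more tool, called after "Call:" as name(argument=value, ...) on one line, values as JSON. arm_command: Moves the arm, as the interface text tells. Its arguments: {"type":"object","properties":{"targets":{"type":"array","items":{"type":"array","items":{"type":"array","items":{"type":"number"}}}},"hand":{"type":"number"},"grip_force":{"type":"number"}},"required":["targets"]}

```bash
ls; mkdir -p pics
python3 - <<'E'
from bench import readout, vision, r
import cv2, numpy as np
print(readout.read_state())
for n in ("scene","top"):
    c=vision.camera(n); cv2.imwrite(f"pics/{n}0.png",c["pixels"])
    print(n,{k:np.array(v).round(4).tolist() for k,v in c.items() if k!="pixels"})
E
```

```text
pics
{'time': 0.0, 'joint_positions': array([ 1.2394232 ,  0.33289071, -0.06472155,  1.46095284,  0.02159424,
        1.34991698, -0.08851194]), 'joint_vel': array([ 0.00210886, -0.00072914,  0.00088074,  0.00011913,  0.00096607,
        0.00145087, -0.00027158]), 'joint_torque': array([-4.63382603e-04, -6.23257971e+01,  2.42952886e-02, -3.89890766e+01,
       -6.14899141e-02,  3.99328151e-02,  1.22883571e-04]), 'ee_pos': array([ 0.18981701, -0.59505748,  0.22173674]), 'eef_rot': array([-0.57065504,  0.41758964, -0.41672598,  0.57123654]), 'ft_force': array([0.55428048, 0.00322763, 0.73277303]), 'torque': array([ 0.04115313,  0.07333859, -0.01435048]), 'width': 0.08736536117915122}
scene {'fovy': 52.3426, 'cx': 260.937, 'cy': 189.605, 'D': [-0.1287, 0.0, 0.0, 0.0, 0.0], 'R': [[0.8606, 0.5093, -0.0028], [0.2677, -0.4572, -0.8481], [-0.4332, 0.7291, -0.5298]], 't': [-0.5174, -0.0743, 1.0899]}
top {'fovy': 55.9497, 'cx': 258.6933, 'cy': 194.5548, 'D': [-0.0536, 0.0, 0.0, 0.0, 0.0], 'R': [[0.0273, -0.9989, 0.0392], [-0.984, -0.0337, -0.1748], [0.1759, -0.0338, -0.9838]], 't': [0.0411, 0.5787, 0.795]}
```

View pics/scene0.png

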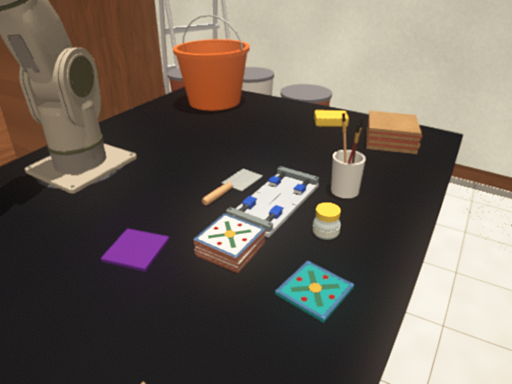

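View pics/top0.png

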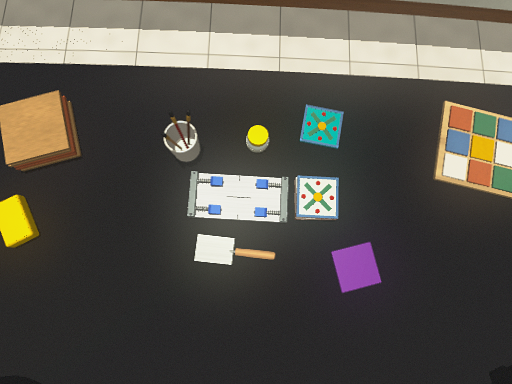

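Candidates for the tile are the white painted tile on the pile (top 317,198), the turquoise look-alike (322,126) and the coloured tile board (480,150). I choose the white one with the blue border on the pile, and will check it in a crop.

```bash
cat > h.py <<'E'
from bench import readout, vision, r
import cv2, numpy as np
def cam(n,save=None):
    c=vision.camera(n)
    if save: cv2.imwrite(f"pics/{save}.png",c["pixels"])
    f=c["pixels"].shape[0]/2/np.tan(np.radians(c["fovy"])/2)
    c["K"]=np.array([[f,0,c["cx"]],[0,f,c["cy"]],[0,0,1]]);c["D"]=np.array(c["D"],float)
    c["R"]=np.array(c["R"]);c["t"]=np.array(c["t"]);return c
def ray(c,px,z):
    u=cv2.undistortPoints(np.array(px,float).reshape(-1,1,2),c["K"],c["D"]).reshape(-1,2)
    d=np.c_[u,np.ones(len(u))]@c["R"]; o=-c["R"].T@c["t"]
    return o+d*((z-o[2])/d[:,2])[:,None]
def proj(c,X):
    return cv2.projectPoints(np.array(X,float).reshape(-1,1,3),cv2.Rodrigues(c["R"])[0],c["t"],c["K"],c["D"])[0].reshape(-1,2)
def crop(c,x0,x1,y0,y1,s,name):
    cv2.imwrite(f"pics/{name}.png",cv2.resize(c["pixels"][y0:y1,x0:x1],None,fx=s,fy=s,interpolation=cv2.INTER_CUBIC))
E
python3 - <<'E'
from h import *
c=cam("top"); crop(c,180,350,160,235,4.7,"topc"); s=cam("scene"); crop(s,185,335,155,275,5,"scenec")
for n,cc in(("top",c),("scene",s)): np.savez(n+"0.npz",p=cc["pixels"])
E
```

```text
(no output)
```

View pics/topc.png

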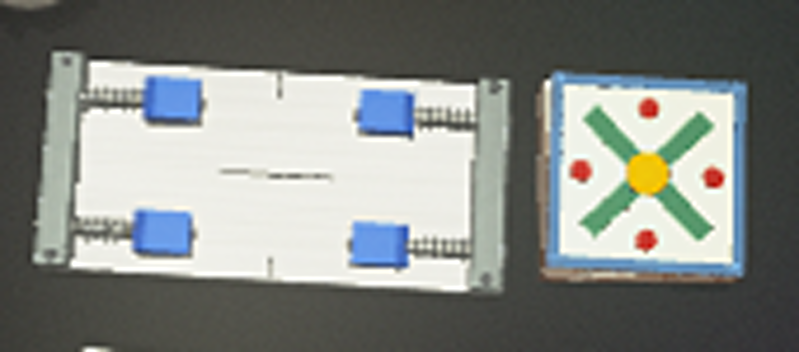

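View pics/scenec.png

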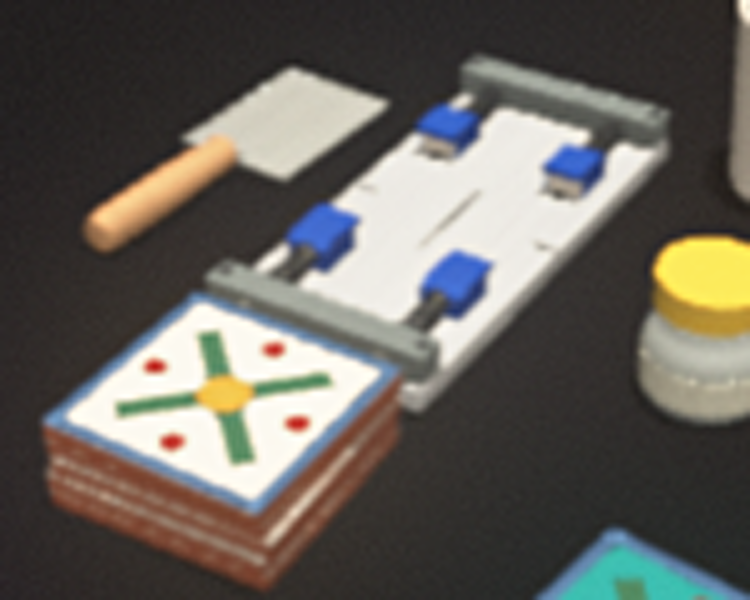

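Both crops confirm it: a white tile with a blue border, green leaves and a yellow centre, on top of the brown-edged pile. It sits next to the near end block, about 520,180 in the top crop. Now to measure.

```bash
cat > meas.py <<'E'
from h import *
def blobs(m,amin):
    n,l,st,ce=cv2.connectedComponentsWithStats(m.astype(np.uint8))
    return [(ce[i],st[i,4]) for i in range(1,n) if st[i,4]>=amin]
def masks(c):
    hsv=cv2.cvtColor(c["pixels"],cv2.COLOR_BGR2HSV);H,S,V=[hsv[...,i].astype(int) for i in range(3)]
    return hsv,H,S,V
E
python3 - <<'E'
from meas import *
rois={"top":(185,345,165,230),"scene":(190,325,160,270)}
for n in("top","scene"):
    c=cam(n); hsv,H,S,V=masks(c); x0,x1,y0,y1=rois[n]
    M=np.zeros(H.shape,bool);M[y0:y1,x0:x1]=1
    y=blobs(M&(abs(H-24)<6)&(S>150)&(V>120),8)
    rd=blobs(M&((H<6)|(H>174))&(S>150)&(V>80),3)
    jb=blobs(M&(abs(H-112)<8)&(S>170)&(V>80),15)
    bb=blobs(M&(abs(H-106)<10)&(S>70)&(S<=170)&(V>60),60)
    for nm,b,z in(("yel",y,.04),("red",rd,.04),("jaw",jb,.03),("bord",bb,.04)):
        for ce,a in b: print(n,nm,a,ce.round(1),(ray(c,[ce],z)[0]*1000).round(1))
E
```

```text
top yel 61 [317.5 196.6] [578.9 -81.8  40. ]
top red 12 [317.5 182.5] [613.2 -81.8  40. ]
top red 11 [303.2 195.8] [579.5 -47.4  40. ]
top red 13 [331.4 197.4] [ 578.1 -115.3   40. ]
top red 13 [317.2 210.5] [545.3 -80.9  40. ]
top bord 374 [319.1 196.4] [579.5 -85.7  40. ]
top bord 115 [216.1 180.7] [608.9 160.5  40. ]
top bord 107 [261.6 183.5] [605.8  52.3  40. ]
top bord 111 [214. 209.] [541.  162.2  40. ]
top bord 108 [260.3 211.7] [538.1  53.7  40. ]
scene yel 143 [320.4 210.7] [701.6  76.7  40. ]
scene yel 51 [229.4 233.4] [579.4 -83.3  40. ]
scene red 4 [239.5 224.5] [580.7 -49.4  40. ]
scene red 6 [215.5 227.7] [545.4 -82.4  40. ]
scene red 6 [244.  239.5] [614.  -84.6  40. ]
scene red 5 [219. 243.] [ 579.  -117.4   40. ]
scene jaw 40 [274.  179.1] [545.4 157.1  30. ]
scene jaw 35 [299.8 187. ] [615.6 156.   30. ]
scene jaw 45 [248.9 199.8] [541.  49.  30.]
scene jaw 41 [276.2 209.1] [611.4  47.9  30. ]
scene bord 71 [249.2 202.1] [554.6  28.9  40. ]
scene bord 72 [276.  211.7] [622.2  26.4  40. ]
scene bord 195 [226.6 236. ] [579.3 -92.8  40. ]
scene bord 93 [309.8 265.1] [751.7 -86.1  40. ]
```

Run:
```python
from meas import *
c=cam("top"); g=cv2.cvtColor(c["pixels"],cv2.COLOR_BGR2GRAY).astype(float)
def cross(p,th,rev=False):
    idx=range(len(p)-1) if not rev else range(len(p)-2,-1,-1)
    for i in idx:
        a,b=p[i],p[i+1]
        if (a-th)*(b-th)<=0 and a!=b: return i+(th-a)/(b-a)
# plate long edges
up=[];lo=[]
for x in list(range(225,256)):
    p=g[150:240,x]
    a=cross(p,110); b=cross(p,110,True)
    up.append((x,150+a)); lo.append((x,150+b))
U=ray(c,up,.015)*1000; L=ray(c,lo,.015)*1000
for n,P in(("up",U),("lo",L)):
    k=np.polyfit(P[:,1],P[:,0],1); print(n,"x at y=107",np.polyval(k,107).round(2),"yaw",-np.degrees(np.arctan(k[0])).round(2),"res",(P[:,0]-np.polyval(k,P[:,1])).std().round(2))
# ends blocks
print(g[196,180:205].astype(int)); print(g[196,272:300].astype(int))
print(g[165:225,193].astype(int)); print(g[165:232,284].astype(int))
# ticks
print(g[176:182,233:246].astype(int)); print(g[212:220,231:244].astype(int))
# jaws
hsv,H,S,V=masks(c)
M=np.zeros(H.shape,bool);M[165:230,185:295]=1
b=blobs(M&(abs(H-108)<14)&(S>70),30)
J=[ray(c,[ce],.028)[0]*1000 for ce,a in b]
for (ce,a),j in zip(b,J):print(a,ce.round(1),j.round(1))
print(np.mean(J,0))
```

```text
up x at y=107 640.4 yaw 32.71 res 18.29
lo x at y=107 501.95 yaw 35.76 res 11.91
[ 62  62  62  65  61  64  65  61  67 164 181 178 177 178 190 123 105 233
 241 239 238 238 238 238 238]
[237 237 237 237 237 237 238 244 147 170 179 176 174 174 177 126  78  70
  71  71  70  67 108 129 113 145 141 227]
[ 55  60  62  63  61  50 167 130 131 169 174 171 172 173 176 173 174 176
 177 174 176 175 176 178 177 176 177 181 177 181 179 178 181 185 185 185
 185 184 185 187 186 193 191 189 190 189 181 160 179 155 156  80  89  62
  69  69  71  70  69  70]
[ 66  63  65  66  64  67  67  68  68  69  66  78 121 124 108 172 172 173
 170 173 173 171 173 173 174 173 173 176 173 175 174 174 175 175 177 176
 173 176 176 177 179 176 177 176 174 176 177 174 176 176 174 178 178 153
 138 155 124  91  65  68  67  68  67  66  66  67  65]
[[236 236 237 237 239 242 144 232 242 242 243 243 246]
 [234 235 234 236 236 240 178 233 238 237 237 237 238]
 [233 232 234 233 234 239 179 230 236 234 235 236 236]
 [236 235 235 235 236 240 137 227 237 236 235 235 234]
 [235 235 235 236 238 240 150 229 238 237 237 237 236]
 [233 233 233 234 234 236 234 237 236 235 235 235 236]]
[[238 237 237 237 237 237 237 236 236 236 235 236 236]
 [239 239 239 239 239 239 240 239 239 238 237 238 237]
 [238 238 238 238 238 240 220 236 239 237 237 238 237]
 [237 237 237 237 237 240 149 230 238 236 236 237 237]
 [238 238 237 238 238 241 185 234 238 237 236 236 236]
 [239 239 238 238 239 241 186 234 239 237 238 238 238]
 [249 249 246 245 245 246 191 236 242 240 239 238 238]
 [117 132 138 156 170 178 184 203 204 239 244 248 247]]
115 [216.1 180.7] [611.5 161.6  28. ]
110 [261.8 183.5] [608.4  51.4  28. ]
112 [214.1 209. ] [542.6 163.2  28. ]
110 [260.4 211.7] [539.8  53.   28. ]
[575.5623804  107.27357023  28.        ]
```

Run:
```python
from meas import *
c=cam("top"); g=cv2.cvtColor(c["pixels"],cv2.COLOR_BGR2GRAY).astype(float)
def cross(p,th,rev=False):
    idx=range(len(p)-1) if not rev else range(len(p)-2,-1,-1)
    for i in idx:
        a,b=p[i],p[i+1]
        if (a-th)*(b-th)<=0 and a!=b: return i+(th-a)/(b-a)
up=[];lo=[]
for x in list(range(225,256)):
    p=g[160:230,x]
    up.append((x,160+cross(p,150))); lo.append((x,160+cross(p,150,True)))
ks=[]
for n,P in(("up",ray(c,up,.015)*1000),("lo",ray(c,lo,.015)*1000)):
    k=np.polyfit(P[:,1],P[:,0],1); print(n,"x at y=107",np.polyval(k,107).round(2),"yaw",-np.degrees(np.arctan(k[0])).round(2),"res",(P[:,0]-np.polyval(k,P[:,1])).std().round(2))
fo=[];no=[]
for y in range(178,212):
    fo.append((180+cross(g[y,180:205],115),y)); no.append((287-1+cross(g[y,286:292],115,True),y)) if cross(g[y,286:292],115) is not None else 0
for n,P in(("faro",ray(c,fo,.031)*1000),("nearo",ray(c,no,.031)*1000)):
    k=np.polyfit(P[:,0],P[:,1],1); print(n,"y at x=575.5",np.polyval(k,575.5).round(2),"yaw",np.degrees(np.arctan(k[0])).round(2),"res",(P[:,1]-np.polyval(k,P[:,0])).std().round(2))
print("ticks",(ray(c,[(239.1,178.3),(237.1,215.8)],.015)*1000).round(1))
```

```text
up x at y=107 630.74 yaw -1.07 res 0.36
lo x at y=107 521.37 yaw -1.49 res 0.25
faro y at x=575.5 225.22 yaw -1.39 res 0.52
nearo y at x=575.5 -10.37 yaw -1.64 res 0.36
ticks [[622.3 106.8  15. ]
 [529.7 108.2  15. ]]
```

```bash
cat > g.py <<'E'
from h import *
from scipy.spatial.transform import Rotation as Ro
def plan(target,yaw_deg,flip=False):
    """remaining shift in tool axes and turn; tool x along holder x"""
    s=readout.read_state(); R=Ro.from_quat(s["eef_rot"]); 
    a=np.radians(yaw_deg); x=np.array([np.cos(a),np.sin(a),0]); x=-x if flip else x
    y=np.array([0,0,-1.]); T=Ro.from_matrix(np.c_[x,y,np.cross(x,y)])
    print("t",round(s["time"],2),"pos",s["ee_pos"].round(4),"F",s["ft_force"].round(1),"w",round(s["width"],4))
    print("axes x",R.as_matrix()[:,0].round(3),"y",R.as_matrix()[:,1].round(3),"z",R.as_matrix()[:,2].round(3))
    print("rotvec deg",np.degrees((R.inv()*T).as_rotvec()).round(2))
    d=np.array(target)-s["ee_pos"]
    print("shift cur tool mm",(R.inv().apply(d)*1000).round(1),"shift target tool mm",(T.inv().apply(d)*1000).round(1))
E
python3 - <<'E'
from g import *
plan([.67,-.085,.10],-1.4); plan([.67,-.085,.10],-1.4,True)
E
```

```text
t 0.4 pos [ 0.19   -0.5954  0.2225] F [ 0.2 -0.3 -0.7] w 0.087
axes x [ 0.304 -0.953 -0.   ] y [-0.  0. -1.] z [ 0.953  0.304 -0.   ]
rotvec deg [-0.00e+00 -7.09e+01 -1.00e-02]
shift cur tool mm [-340.3  122.5  612.5] shift target tool mm [467.4 122.5 522. ]
t 0.4 pos [ 0.19   -0.5954  0.2225] F [ 0.2 -0.3 -0.7] w 0.087
axes x [ 0.304 -0.953 -0.   ] y [-0.  0. -1.] z [ 0.953  0.304 -0.   ]
rotvec deg [ 1.000e-02  1.091e+02 -0.000e+00]
shift cur tool mm [-340.3  122.5  612.5] shift target tool mm [-467.4  122.5 -522. ]
```

Call:
arm_command(targets=[[[0,0,0,0,-7.1,0],[0,0,0,0,-7.1,0],[0,0,0,0,-7.1,0],[0,0,0,0,-7.1,0],[0,0,0,0,-7.1,0],[0,0,0,0,-7.1,0],[0,0,0,0,-7.1,0],[0,0,0,0,-7.1,0],[0,0,0,0,-7.1,0],[0,0,0,0,-7.0,0],[0,0,0,0,0,0]]], hand=0.0)

```text
time: 1.32
ee_pos: [0.1899, -0.5955, 0.2225]
eef_rot: [0.707, -0.007, 0.007, -0.707]
ft_force: [-0.1, 0.1, -0.4]
width: 0.0218
```

Run:
```python
from g import *
plan([.67,-.085,.10],-1.4)
```

```text
t 1.32 pos [ 0.1899 -0.5955  0.2225] F [-0.1  0.1 -0.4] w 0.0218
axes x [ 1.    -0.019  0.   ] y [ 0. -0. -1.] z [ 0.019  1.    -0.   ]
rotvec deg [0.   0.32 0.01]
shift cur tool mm [470.5 122.6 519.4] shift target tool mm [467.5 122.5 522.1]
```

Call:
arm_command(targets=[[[0.028,0,0.026,0,-0.3,0],[0.028,0,0.026,0,0,0],[0.028,0,0.026,0,0,0],[0.028,0,0.026,0,0,0],[0.028,0,0.026,0,0,0],[0.028,0,0.026,0,0,0],[0.028,0,0.026,0,0,0],[0.028,0,0.026,0,0,0],[0.028,0,0.026,0,0,0],[0.028,0,0.026,0,0,0],[0.028,0,0.026,0,0,0],[0.028,0,0.026,0,0,0]]])

```text
time: 2.32
ee_pos: [0.5332, -0.2888, 0.2228]
eef_rot: [0.707, -0.009, 0.009, -0.707]
ft_force: [0.3, -0.3, 0.0]
width: 0.0003
```

Call:
arm_command(targets=[[[0.026,0,0.026,0,0,0],[0.026,0,0.026,0,0,0],[0.026,0,0.026,0,0,0],[0.026,0,0.026,0,0,0],[0.026,0,0.026,0,0,0],[0.0,0.02,0.026,0,0,0],[0.0,0.02,0.026,0,0,0],[0.0,0.02,0.026,0,0,0],[0.0,0.02,0,0,0,0],[0,0.02,0,0,0,0],[0,0.02,0,0,0,0],[0,0,0,0,0,0]]])

```text
time: 3.32
ee_pos: [0.6637, -0.0847, 0.0981]
eef_rot: [-0.707, 0.01, -0.006, 0.707]
ft_force: [-1.1, -0.1, -0.7]
width: 0.0003
```

Run:
```python
from g import *
plan([.67,-.085,.10],-1.4)
c=cam("top","top1"); cam("scene","scene1")
s=readout.read_state(); print(proj(c,[s["ee_pos"]]))
```

```text
t 3.32 pos [ 0.6637 -0.0847  0.0981] F [-1.1 -0.1 -0.7] w 0.0003
axes x [ 1.    -0.023 -0.006] y [-0.006  0.    -1.   ] z [0.023 1.    0.   ]
rotvec deg [-0.01  0.07 -0.36]
shift cur tool mm [ 6.3 -1.9 -0.1] shift target tool mm [ 6.3 -1.9 -0.1]
[[324.22727782 154.00817913]]
```

View pics/top1.png

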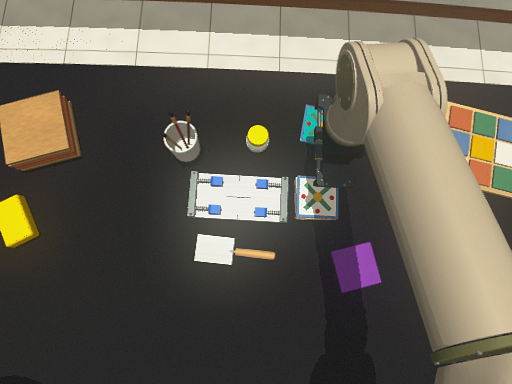

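View pics/scene1.png

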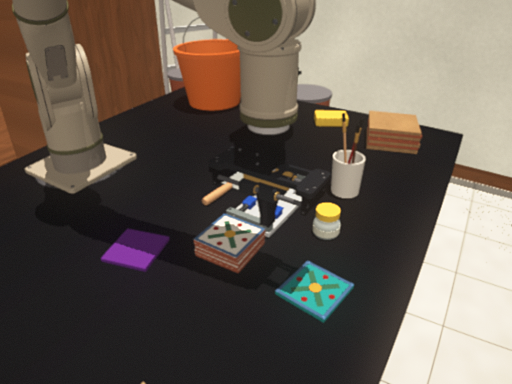

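Call:
arm_command(targets=[[[0,0.012,0.002,0,0,0],[0,0.012,0,0,0,0],[0,0.012,0,0,0,0],[0,0.012,0,0,0,0],[0,0.012,0,0,0,0],[0,0,0,0,0,0],[0,0,0,0,0,0]]])

```text
time: 4.0
ee_pos: [0.6655, -0.0827, 0.0415]
eef_rot: [-0.707, 0.007, -0.006, 0.707]
ft_force: [0.2, -0.5, 0.6]
width: 0.0005
```

Run:
```python
from g import *
plan([.6414,-.082,.036],-1.4)
c=cam("scene"); crop(c,185,345,150,270,5,"s2"); c=cam("top");crop(c,280,350,120,230,5,"t2")
```

```text
t 4.0 pos [ 0.6655 -0.0827  0.0415] F [ 0.2 -0.5  0.6] w 0.0005
axes x [ 1.    -0.019 -0.002] y [-0.002  0.    -1.   ] z [0.019 1.    0.   ]
rotvec deg [-0.01  0.29 -0.1 ]
shift cur tool mm [-24.1   5.5   0.2] shift target tool mm [-24.1   5.5   0.1]
```

View pics/s2.png

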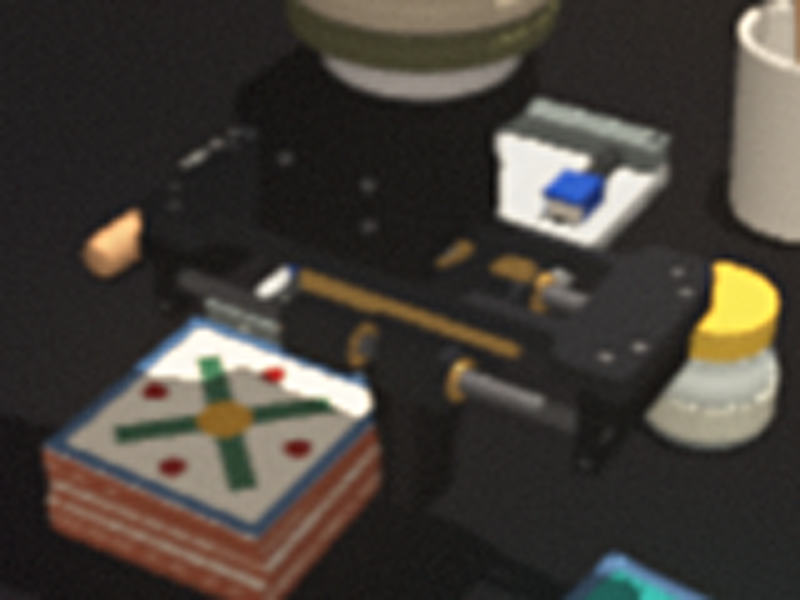

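View pics/t2.png

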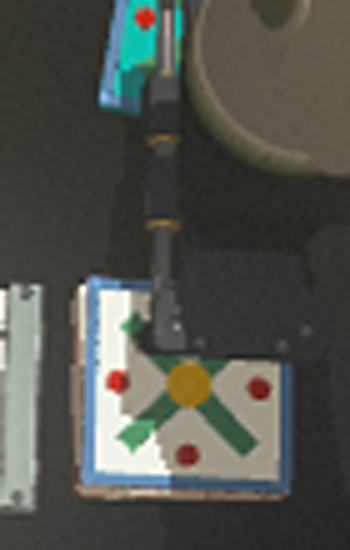

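Call:
arm_command(targets=[[[-0.004,0.005,0,0,0.3,0],[-0.004,0,0,0,0,0],[-0.003,0,0,0,0,0],[-0.003,0,0,0,0,0],[-0.002,0,0,0,0,0],[-0.002,0,0,0,0,0],[-0.002,0,0,0,0,0],[-0.002,0,0,0,0,0],[0,0,0,0,0,0],[0,0,0,0,0,0]]])

```text
time: 4.93
ee_pos: [0.6441, -0.0823, 0.0376]
eef_rot: [0.707, -0.009, 0.009, -0.707]
ft_force: [-0.6, 0.5, 0.4]
width: 0.0004
```

```bash
cat > tile.py <<'E'
from meas import *
def reds():
  for n,(x0,x1,y0,y1) in {"top":(290,345,165,230),"scene":(190,275,200,275)}.items():
    c=cam(n); hsv,H,S,V=masks(c)
    M=np.zeros(H.shape,bool);M[y0:y1,x0:x1]=1
    for nm,m in (("yel",(abs(H-23)<7)&(S>150)&(V>80)),("red",((H<7)|(H>173))&(S>150)&(V>60))):
      for ce,a in blobs(M&m,3): print(n,nm,a,ce.round(1),(ray(c,[ce],.04)[0]*1000).round(1))
E
python3 - <<'E'
from g import *
plan([.6364,-.082,.036],-1.4)
import tile; tile.reds()
E
```

```text
t 4.93 pos [ 0.6441 -0.0823  0.0376] F [-0.6  0.5  0.4] w 0.0004
axes x [ 1.    -0.025  0.   ] y [ 0. -0. -1.] z [ 0.025  1.    -0.   ]
rotvec deg [ 0.01 -0.01  0.01]
shift cur tool mm [-7.7  1.6  0.1] shift target tool mm [-7.7  1.6  0.1]
top red 10 [303.  195.8] [579.6 -47.   40. ]
top red 11 [317.1 210.6] [545.1 -80.8  40. ]
scene yel 75 [253.1 209.7] [576.9   8.5  40. ]
scene yel 53 [229.4 233.4] [579.4 -83.3  40. ]
scene red 5 [239.2 224.6] [580.3 -50.   40. ]
scene red 6 [215.5 227.7] [545.4 -82.4  40. ]
scene red 6 [244.  239.5] [614.  -84.6  40. ]
scene red 6 [219.2 242.8] [ 579.  -116.8   40. ]
```

Call:
arm_command(targets=[[[-0.001,0.0015,0,0,0,0],[-0.001,0,0,0,0,0],[-0.001,0,0,0,0,0],[-0.001,0,0,0,0,0],[-0.001,0,0,0,0,0],[0,0,0,0,0,0],[0,0,0,0,0,0]]])

```text
time: 5.62
ee_pos: [0.6391, -0.0821, 0.0361]
eef_rot: [0.707, -0.009, 0.009, -0.707]
ft_force: [-0.0, 0.1, -0.1]
width: 0.0005
```

Run:
```python
from g import *
plan([.6364,-.082,.036],-1.4)
import tile; tile.reds()
```

```text
t 5.62 pos [ 0.6391 -0.0821  0.0361] F [-0.   0.1 -0.1] w 0.0005
axes x [ 1.    -0.025  0.   ] y [ 0. -0. -1.] z [ 0.025  1.    -0.   ]
rotvec deg [ 0.01 -0.01  0.01]
shift cur tool mm [-2.7  0.1  0. ] shift target tool mm [-2.7  0.1  0. ]
top red 10 [303.  195.8] [579.6 -47.   40. ]
top red 11 [317.1 210.6] [545.1 -80.8  40. ]
scene yel 5 [273.  201.2] [597.6  58.   40. ]
scene yel 57 [244.  207.3] [555.6   6.3  40. ]
scene yel 18 [266.9 215.3] [612.3   5.8  40. ]
scene yel 3 [263.7 219.3] [613.6  -9.9  40. ]
scene yel 53 [229.4 233.4] [579.4 -83.3  40. ]
scene red 6 [239.3 224.3] [580.1 -49.1  40. ]
scene red 6 [215.5 227.7] [545.4 -82.4  40. ]
scene red 6 [244.  239.5] [614.  -84.6  40. ]
scene red 6 [219.2 242.8] [ 579.  -116.8   40. ]
```

Run:
```python
from g import *
c=cam("scene"); crop(c,215,315,180,270,7,"s3");print(proj(c,[[.6391,-.082,.036]]))
c=cam("top");crop(c,290,345,165,230,8,"t3");print(proj(c,[[.6391,-.082,.036]]))
```

```text
[[256.04520807 244.69106238]]
[[317.21218048 172.38894521]]
```

View pics/s3.png

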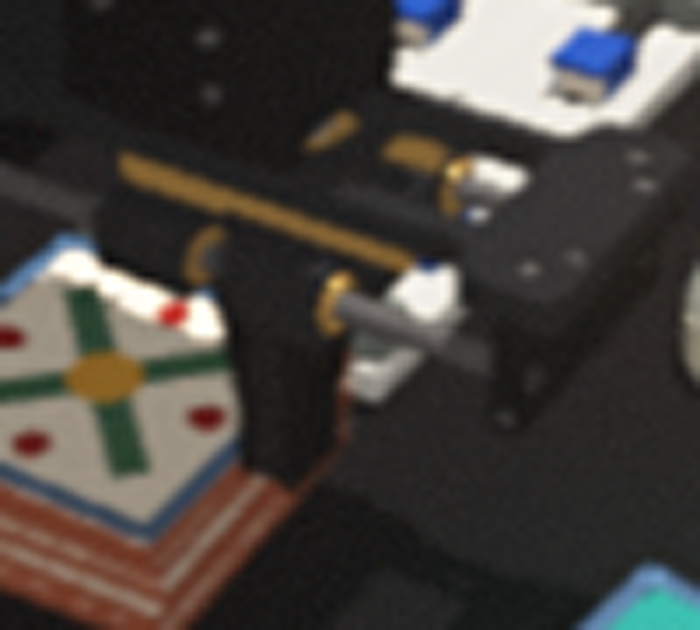

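View pics/t3.png

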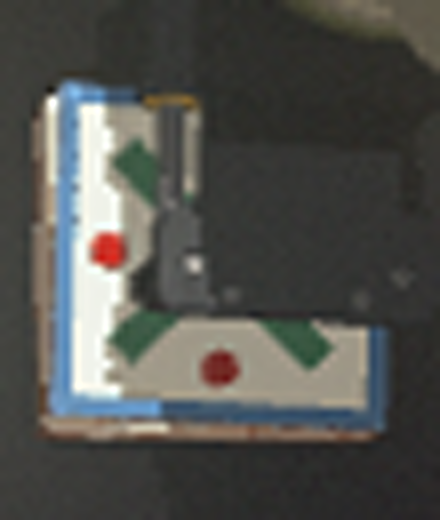

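Call:
arm_command(targets=[[[-0.001,0,0,0,0,0],[-0.001,0,0,0,0,0],[-0.001,0,0,0,0,0],[0,0,0,0,0,0],[0,0,0,0,0,0]]])

```text
time: 6.23
ee_pos: [0.636, -0.082, 0.0361]
eef_rot: [0.707, -0.009, 0.009, -0.707]
ft_force: [-0.3, 1.2, 1.1]
width: 0.0002
```

Run:
```python
from g import *
plan([.6364,-.082,.036],-1.4)
import tile; tile.reds()
```

```text
t 6.23 pos [ 0.636  -0.082   0.0361] F [-0.3  1.2  1.1] w 0.0002
axes x [ 1.    -0.025 -0.   ] y [-0. -0. -1.] z [ 0.025  1.    -0.   ]
rotvec deg [ 0.01 -0.01 -0.01]
shift cur tool mm [0.4 0.1 0. ] shift target tool mm [0.4 0.1 0. ]
top red 10 [303.  196.8] [577.2 -47.   40. ]
top red 10 [317.  211.8] [542.3 -80.6  40. ]
scene yel 11 [272.2 200.7] [595.1  58.7  40. ]
scene yel 51 [242.1 206.5] [550.5   6.9  40. ]
scene yel 24 [263.2 213.8] [603.    6.4  40. ]
scene yel 55 [228.6 232.9] [577.4 -83.   40. ]
scene red 7 [238.3 224.1] [577.9 -49.7  40. ]
scene red 5 [214.8 227.4] [543.6 -82.4  40. ]
scene red 6 [243.  238.5] [610.7 -83.1  40. ]
scene red 6 [218.  242.5] [ 576.6 -117.1   40. ]
```

Call:
arm_command(targets=[[[-0.001,0,0,0,0,0],[-0.001,0,0,0,0,0],[-0.001,0,0,0,0,0],[-0.001,0,0,0,0,0],[-0.001,0,0,0,0,0],[0,0,0,0,0,0],[0.004,0,0,0,0,0],[0.008,0,0,0,0,0],[0.01,-0.01,0,0,0,0],[0,-0.02,0,0,0,0],[0,-0.03,0,0,0,0],[0,-0.03,0,0,0,0]]])

```text
time: 7.33
ee_pos: [0.6532, -0.0822, 0.1263]
eef_rot: [-0.707, 0.009, -0.008, 0.707]
ft_force: [0.4, -0.2, 0.5]
width: 0.0006
```

Call:
arm_command(targets=[[[0,-0.03,-0.02,0,0,0],[0,0,-0.03,0,0,0],[0,0,-0.04,0,0,0],[-0.02,0,-0.03,0,0,0],[-0.03,0,0,0,0,0],[-0.02,0,0,0,0,0],[0,0,0,0,0,0]]], hand=0.23)

```text
time: 7.92
ee_pos: [0.5777, -0.2022, 0.1562]
eef_rot: [0.707, -0.01, 0.009, -0.707]
ft_force: [1.1, -0.3, -1.0]
width: 0.0195
```

Run:
```python
from g import *
plan([.5675,-.160,.06],-1.4)
import tile; tile.reds()
c=cam("scene","s4");c=cam("top","t4")
```

```text
t 7.92 pos [ 0.5777 -0.2022  0.1562] F [ 1.1 -0.3 -1. ] w 0.0195
axes x [ 1.    -0.027 -0.002] y [-0.002 -0.001 -1.   ] z [ 0.027  1.    -0.001]
rotvec deg [ 0.06 -0.15 -0.09]
shift cur tool mm [-11.2  96.2  42. ] shift target tool mm [-11.2  96.2  42. ]
top yel 64 [317.4 199.6] [571.5 -81.4  40. ]
top red 12 [317.5 185.5] [605.8 -81.8  40. ]
top red 12 [303.2 198.7] [572.7 -47.6  40. ]
top red 13 [331.4 200.4] [ 570.8 -115.2   40. ]
top red 12 [317.  213.5] [538.2 -80.6  40. ]
scene yel 46 [226.5 232. ] [572.1 -82.6  40. ]
scene red 5 [236.2 223.4] [573.  -49.7  40. ]
scene red 5 [212.8 226.4] [538.3 -81.8  40. ]
scene red 6 [240.8 237.8] [606.  -83.5  40. ]
scene red 6 [216.  241.5] [ 571.6 -116.7   40. ]
```

View pics/s4.png

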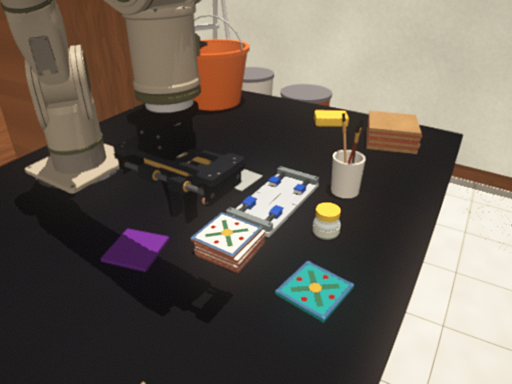

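View pics/t4.png

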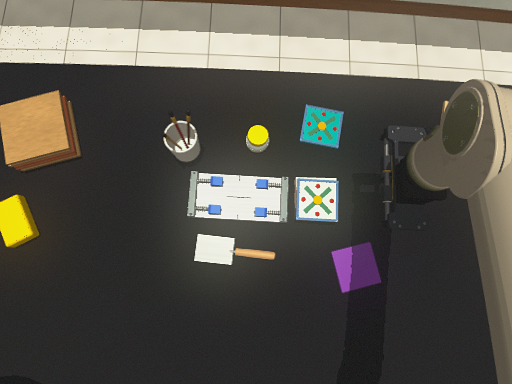

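Call:
arm_command(targets=[[[-0.008,0.02,0.02,0,0,0],[0,0.02,0.02,0,0,0],[0,0.025,0,0,0,0],[0,0.025,0,0,0,0],[0,0.02,0,0,0,0],[0,0.01,0,0,0,0],[0,0,0,0,0,0],[0,0,0,0,0,0]]])

```text
time: 8.78
ee_pos: [0.5739, -0.1601, 0.0363]
eef_rot: [-0.707, 0.008, -0.008, 0.707]
ft_force: [-0.1, -0.5, -0.0]
width: 0.0202
```

Run:
```python
from g import *
plan([.5696,-.143,.036],-1.4)
c=cam("scene"); crop(c,165,275,180,280,6,"s5");print(proj(c,[readout.read_state()["ee_pos"]]))
```

```text
t 8.78 pos [ 0.5739 -0.1601  0.0363] F [-0.1 -0.5 -0. ] w 0.0202
axes x [ 1.    -0.024  0.   ] y [ 0.  0. -1.] z [0.024 1.    0.   ]
rotvec deg [-0.03  0.03  0.  ]
shift cur tool mm [-4.7  0.3 17. ] shift target tool mm [-4.7  0.3 17. ]
[[203.17055199 256.41313152]]
```

View pics/s5.png

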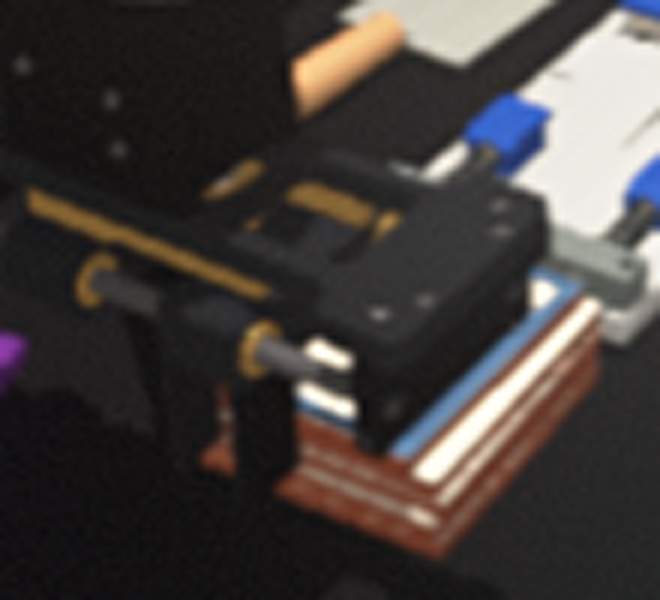

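Call:
arm_command(targets=[[[-0.0047,0,0.004,0,0,0],[0,0,0.004,0,0,0],[0,0,0.003,0,0,0],[0,0,0.002,0,0,0],[0,0,0.002,0,0,0],[0,0,0.002,0,0,0],[0,0,0.002,0,0,0],[0,0,0.002,0,0,0],[0,0,0.002,0,0,0],[0,0,0.002,0,0,0],[0,0,0.002,0,0,0],[0,0,0,0,0,0]]], hand=0.115)

```text
time: 9.83
ee_pos: [0.5692, -0.1328, 0.0361]
eef_rot: [-0.707, 0.008, -0.009, 0.707]
ft_force: [0.5, 0.2, -0.9]
width: 0.0102
```

Run:
```python
from g import *
plan([.570,-.133,.036],-1.4)
import tile; tile.reds()
c=cam("scene"); crop(c,165,275,180,280,6,"s6")
```

```text
t 9.83 pos [ 0.5692 -0.1328  0.0361] F [ 0.5  0.2 -0.9] w 0.0102
axes x [ 1.    -0.024  0.   ] y [ 0.  0. -1.] z [0.024 1.    0.   ]
rotvec deg [-0.01  0.02  0.  ]
shift cur tool mm [ 0.8  0.1 -0.2] shift target tool mm [ 0.8  0.1 -0.2]
top yel 64 [313.3 199.2] [572.2 -71.7  40. ]
top red 12 [313.5 185.5] [605.5 -72.2  40. ]
top red 12 [299.  198.5] [572.7 -37.5  40. ]
top red 8 [327.4 200.1] [ 571.1 -105.5   40. ]
top red 12 [312.8 213.6] [537.7 -70.4  40. ]
scene yel 10 [223.6 204. ] [510.8  -5.6  40. ]
scene yel 3 [228. 206.] [523.4  -7.1  40. ]
scene yel 50 [201.5 213.2] [490.8 -57.4  40. ]
scene yel 3 [191.  215.3] [476.5 -74.5  40. ]
scene yel 6 [210.8 228. ] [538. -88.  40.]
scene yel 18 [228.4 229.1] [570.  -73.2  40. ]
scene red 3 [219.3 238.7] [ 572.1 -106.5   40. ]
scene red 3 [201.  257.3] [ 574.6 -166.8   40. ]
```

View pics/s6.png

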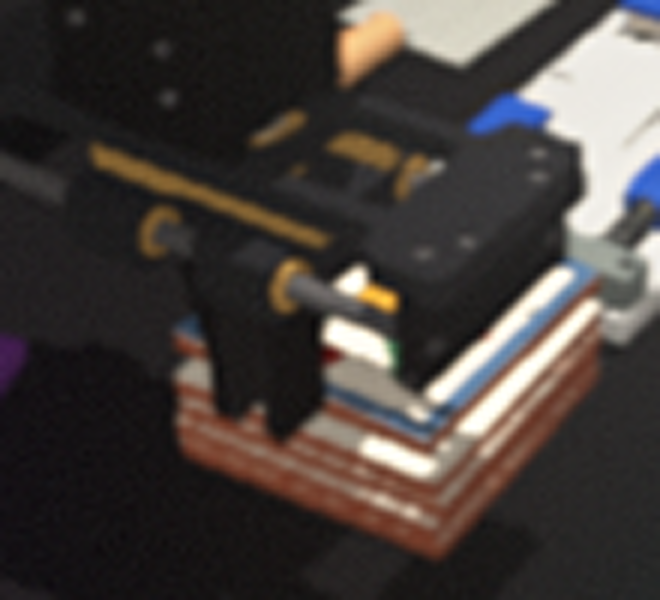

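Call:
arm_command(targets=[[[0.0008,0,0.002,0,0,0],[0,0,0.003,0,0,0],[0,0,0.004,0,0,0],[0,0,0.004,0,0,0],[0,0,0.004,0,0,0],[0,0,0.004,0,0,0],[0,0,0.004,0,0,0],[0,0,0.004,0,0,0],[0,0,0.004,0,0,0],[0,0,0.004,0,0,0],[0,0,0.003,0,0,0],[0,0,0,0,0,0]]])

```text
time: 10.98
ee_pos: [0.571, -0.0924, 0.0361]
eef_rot: [-0.707, 0.008, -0.008, 0.707]
ft_force: [-0.1, -0.0, -0.3]
width: 0.0102
```

```bash
sed -i 's/"top":(290,345/"top":(225,345/' tile.py
python3 - <<'E'
from g import *
plan([.570,-.133,.036],-1.4)
import tile; tile.reds()
c=cam("scene"); crop(c,165,305,165,280,5.5,"s7")
E
```

```text
t 10.98 pos [ 0.571  -0.0924  0.0361] F [-0.1 -0.  -0.3] w 0.0102
axes x [ 1.    -0.024  0.   ] y [ 0.  0. -1.] z [0.024 1.    0.   ]
rotvec deg [-0.02  0.05  0.01]
shift cur tool mm [ -0.    0.1 -40.6] shift target tool mm [ -0.    0.1 -40.6]
top yel 64 [296.4 198.1] [573.5 -31.3  40. ]
top red 10 [297.  184.2] [607.2 -32.4  40. ]
top red 10 [282.  197.2] [574.5   3.1  40. ]
top red 11 [295.9 212.6] [538.7 -30.4  40. ]
scene yel 18 [214.2 201.3] [487.   -7.3  40. ]
scene yel 13 [226.6 205.8] [520.3  -7.8  40. ]
scene yel 14 [242.7 217.4] [573.1 -25.8  40. ]
scene red 3 [232.3 227.7] [574.1 -65.3  40. ]
```

View pics/s7.png

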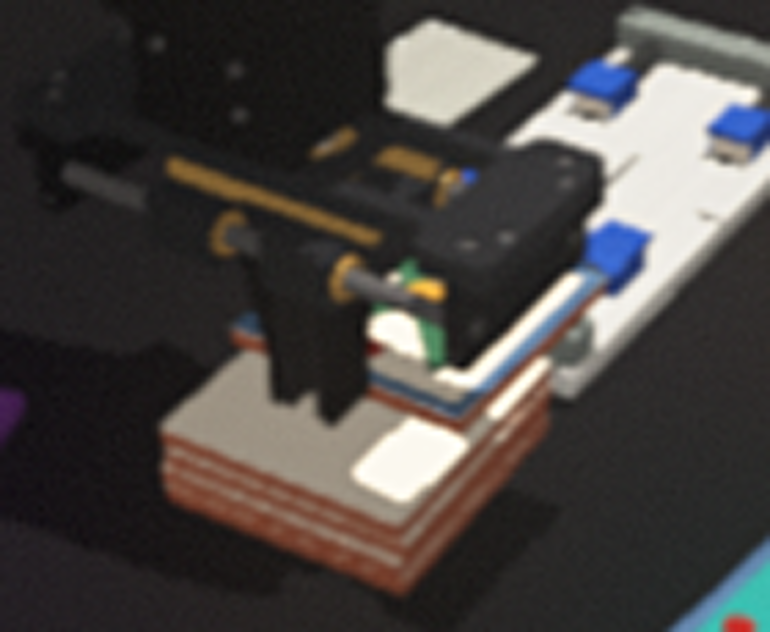

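Call:
arm_command(targets=[[[0,0,0.002,0,0,0],[0,0,0.003,0,0,0],[0,0,0.004,0,0,0],[0,0,0.004,0,0,0],[0,0,0.004,0,0,0],[0,0,0.004,0,0,0],[0,0,0.004,0,0,0],[0,0,0.004,0,0,0],[0,0,0.004,0,0,0],[0,0,0.004,0,0,0],[0,0,0.004,0,0,0],[0,0,0.004,0,0,0]]])

```text
time: 12.13
ee_pos: [0.5721, -0.048, 0.0361]
eef_rot: [0.707, -0.009, 0.009, -0.707]
ft_force: [-0.2, -0.8, 0.8]
width: 0.01
```

Call:
arm_command(targets=[[[0,0,0.004,0,0,0],[0,0,0.004,0,0,0],[0,0,0.004,0,0,0],[0,0,0.004,0,0,0],[0,0,0.004,0,0,0],[0,0,0.003,0,0,0],[0,0,0,0,0,0]]])

```text
time: 12.72
ee_pos: [0.5726, -0.0244, 0.0361]
eef_rot: [-0.707, 0.008, -0.008, 0.707]
ft_force: [-0.9, -0.5, -0.8]
width: 0.01
```

Run:
```python
from g import *
plan([.5725,-.025,.036],-1.4)
import tile; tile.reds()
c=cam("scene"); crop(c,165,325,155,270,5,"s8")
c=cam("top"); crop(c,180,350,160,235,4.7,"t8")
```

```text
t 12.72 pos [ 0.5726 -0.0244  0.0361] F [-0.9 -0.5 -0.8] w 0.01
axes x [ 1.    -0.024  0.   ] y [ 0.  0. -1.] z [0.024 1.    0.   ]
rotvec deg [-0.02  0.05  0.01]
shift cur tool mm [-0.1  0.1 -0.6] shift target tool mm [-0.1  0.1 -0.6]
top yel 62 [267.6 196.5] [575.   37.2  40. ]
top red 11 [268.4 182.5] [608.8  36.3  40. ]
top red 10 [253.2 196. ] [575.1  71.4  40. ]
top red 10 [267.  210.8] [540.9  37.9  40. ]
scene yel 29 [258.7 204.2] [576.7  32.2  40. ]
```

View pics/s8.png

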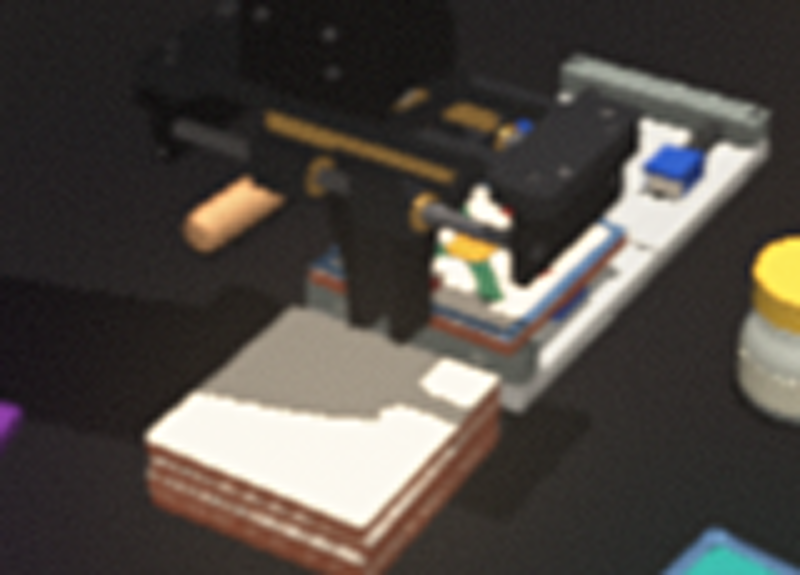

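View pics/t8.png

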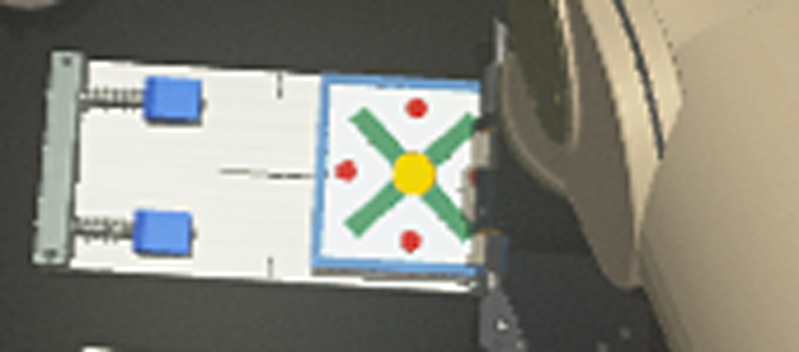

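Call:
arm_command(targets=[[[0,0,0.002,0,0,0],[0,0,0.003,0,0,0],[0,0,0.003,0,0,0],[0,0,0.003,0,0,0],[0,0,0.003,0,0,0],[0,0,0.003,0,0,0],[0,0,0.003,0,0,0],[0,0,0.002,0,0,0],[0,0,0.002,0,0,0],[0,0,0.002,0,0,0],[0,0,0.002,0,0,0],[0,0,0.001,0,0,0]]])

```text
time: 13.92
ee_pos: [0.5733, 0.0038, 0.0361]
eef_rot: [0.707, -0.009, 0.009, -0.707]
ft_force: [-0.4, -0.4, -0.2]
width: 0.0099
```

Call:
arm_command(targets=[[[0,0,0.001,0,0,0],[0,0,0.001,0,0,0],[0,0,0.001,0,0,0],[0,0,0.001,0,0,0],[0,0,0.001,0,0,0],[0,0,0.001,0,0,0],[0,0,0.001,0,0,0],[0,0,0.001,0,0,0],[0,0,0.001,0,0,0],[0,0,0.001,0,0,0],[0,0,0.001,0,0,0],[0,0,0.001,0,0,0]]])

```text
time: 14.92
ee_pos: [0.5736, 0.0157, 0.0361]
eef_rot: [0.707, -0.009, 0.009, -0.707]
ft_force: [-0.0, -0.1, 0.2]
width: 0.01
```

Run:
```python
from g import *
plan([.574,.017,.036],-1.4)
import tile; tile.reds()
c=cam("scene"); crop(c,165,325,155,270,5,"s9")
c=cam("top"); crop(c,180,350,160,235,4.7,"t9")
```

```text
t 14.92 pos [0.5736 0.0157 0.0361] F [-0.  -0.1  0.2] w 0.01
axes x [ 1.    -0.025  0.   ] y [ 0. -0. -1.] z [ 0.025  1.    -0.   ]
rotvec deg [ 0.   -0.01  0.  ]
shift cur tool mm [0.4 0.1 1.3] shift target tool mm [0.4 0.1 1.3]
top yel 63 [250.5 195.8] [575.2  77.7  40. ]
top red 9 [251.3 182.1] [608.4  76.9  40. ]
top red 9 [236.9 195.7] [574.5 109.9  40. ]
top red 9 [250. 210.] [541.5  77.9  40. ]
```

View pics/s9.png

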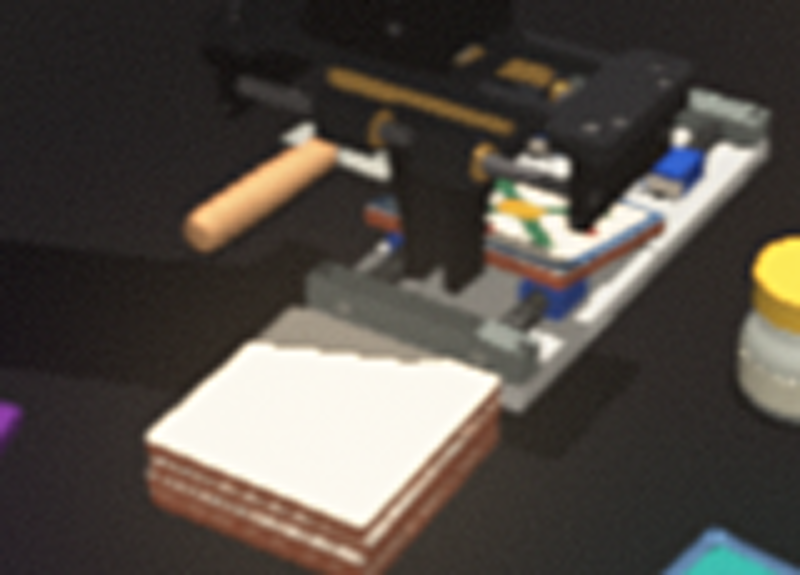

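View pics/t9.png

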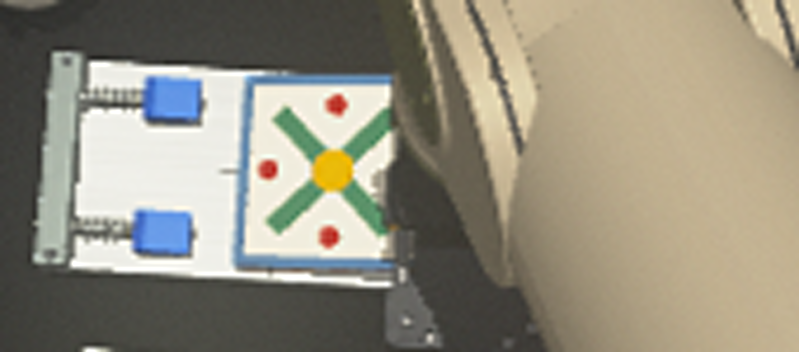

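Call:
arm_command(targets=[[[0,0,0.002,0,0,0],[0,0,0.002,0,0,0],[0,0,0.002,0,0,0],[0,0,0.002,0,0,0],[0,0,0.002,0,0,0],[0,0.0005,0.002,0,0,0],[0,0.0005,0.002,0,0,0],[0,0.0005,0.002,0,0,0],[0,0.0005,0.002,0,0,0],[0,0.0005,0.001,0,0,0],[0,0.0005,0.001,0,0,0],[0,0,0,0,0,0]]])

```text
time: 16.12
ee_pos: [0.5741, 0.0358, 0.033]
eef_rot: [-0.707, 0.009, -0.009, 0.707]
ft_force: [-0.3, -1.0, -0.6]
width: 0.0101
```

```bash
sed -i 's/"top":(225,345/"top":(195,345/' tile.py
python3 - <<'E'
from g import *
plan([.574,.017,.036],-1.4)
import tile; tile.reds()
c=cam("scene"); crop(c,165,325,155,270,5,"s10")
c=cam("top"); crop(c,180,350,160,235,4.7,"t10")
E
```

```text
t 16.12 pos [0.5741 0.0358 0.033 ] F [-0.3 -1.  -0.6] w 0.0101
axes x [ 1.    -0.024  0.   ] y [ 0.  0. -1.] z [0.024 1.    0.   ]
rotvec deg [-0.    0.01  0.01]
shift cur tool mm [  0.4  -3.  -18.8] shift target tool mm [  0.4  -3.  -18.8]
top yel 59 [242.3 195.4] [575.6  97.1  40. ]
top red 10 [243.  181.8] [608.5  96.7  40. ]
top red 10 [228.3 195.3] [574.7 130.2  40. ]
top red 12 [241.2 209.7] [541.6  98.5  40. ]
```

View pics/s10.png

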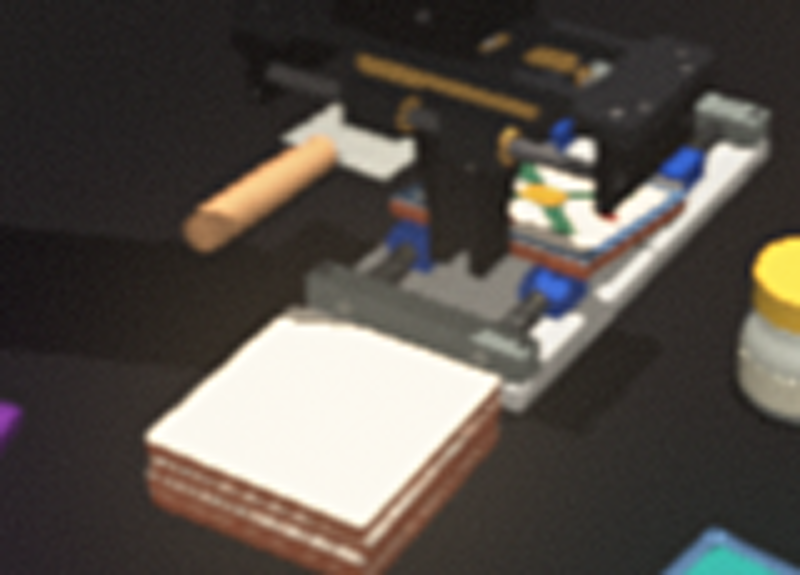

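View pics/t10.png

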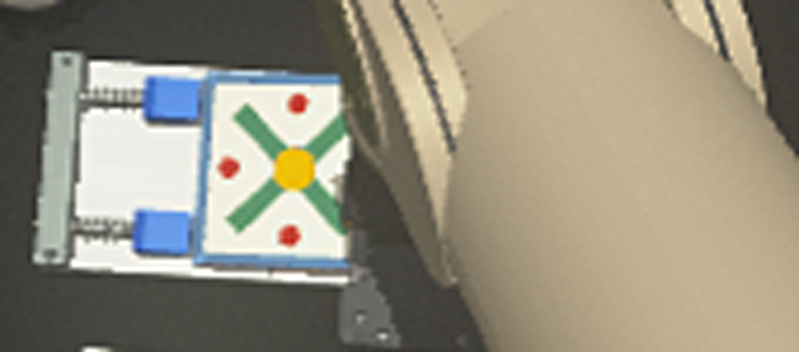

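Call:
arm_command(targets=[[[0,0.0005,0.001,0,0,0],[0,0.0005,0.001,0,0,0],[0,0,0.001,0,0,0],[0,0,0.001,0,0,0],[0,0,0.001,0,0,0],[0,0,0.001,0,0,0],[0,0,0.001,0,0,0],[0,0,0.001,0,0,0],[0,0,0,0,0,0]]])

```text
time: 17.07
ee_pos: [0.5742, 0.043, 0.0319]
eef_rot: [0.707, -0.009, 0.009, -0.707]
ft_force: [-0.4, -3.8, 0.0]
width: 0.0101
```

Run:
```python
from g import *
plan([.574,.017,.036],-1.4)
import tile; tile.reds()
c=cam("top"); crop(c,180,350,160,235,4.7,"t11")
```

```text
t 17.07 pos [0.5742 0.043  0.0319] F [-0.4 -3.8  0. ] w 0.0101
axes x [ 1.    -0.025 -0.   ] y [-0.    -0.001 -1.   ] z [ 0.025  1.    -0.001]
rotvec deg [ 0.05 -0.03 -0.01]
shift cur tool mm [  0.5  -4.  -26. ] shift target tool mm [  0.4  -4.1 -26. ]
top yel 60 [239.5 195.5] [575.1 103.8  40. ]
top red 11 [240.2 181.8] [608.2 103.4  40. ]
top red 11 [225.5 195.4] [574.3 136.9  40. ]
top red 12 [238.5 209.5] [541.8 104.9  40. ]
```

View pics/t11.png

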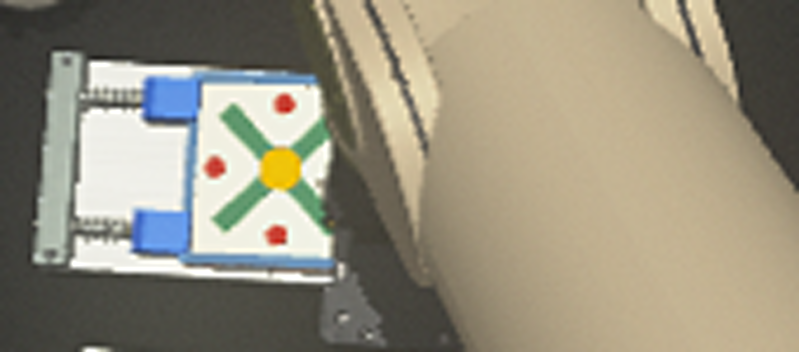

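Call:
arm_command(targets=[[[0,0.0003,0.001,0,0,0],[0,0.0003,0.001,0,0,0],[0,0.0003,0.001,0,0,0],[0,0,0.001,0,0,0],[0,0,0.001,0,0,0],[0,0,0.001,0,0,0],[0,0,0.001,0,0,0],[0,0,0.001,0,0,0],[0,0,0.001,0,0,0],[0,0,0.001,0,0,0],[0,0,0.001,0,0,0],[0,0,0,0,0,0]]])

```text
time: 18.22
ee_pos: [0.5745, 0.0529, 0.031]
eef_rot: [0.708, -0.009, 0.009, -0.706]
ft_force: [-0.6, -8.2, 0.0]
width: 0.0099
```

Run:
```python
from g import *
plan([.574,.043,.031],-1.4)
import tile; tile.reds()
c=cam("top"); crop(c,180,350,160,235,4.7,"t12")
c=cam("scene"); crop(c,165,325,155,270,5,"s12")
```

```text
t 18.22 pos [0.5745 0.0529 0.031 ] F [-0.6 -8.2  0. ] w 0.0099
axes x [ 1.    -0.026 -0.   ] y [-0.    -0.002 -1.   ] z [ 0.026  1.    -0.002]
rotvec deg [ 0.12 -0.07 -0.02]
shift cur tool mm [-0.2 -0.  -9.9] shift target tool mm [-0.3 -0.  -9.9]
top yel 60 [235.4 195.2] [575.4 113.5  40. ]
top red 9 [236.1 181.3] [609.  113.1  40. ]
top red 10 [221.2 195. ] [574.9 146.9  40. ]
top red 12 [234.5 209.5] [541.5 114.3  40. ]
```

View pics/t12.png

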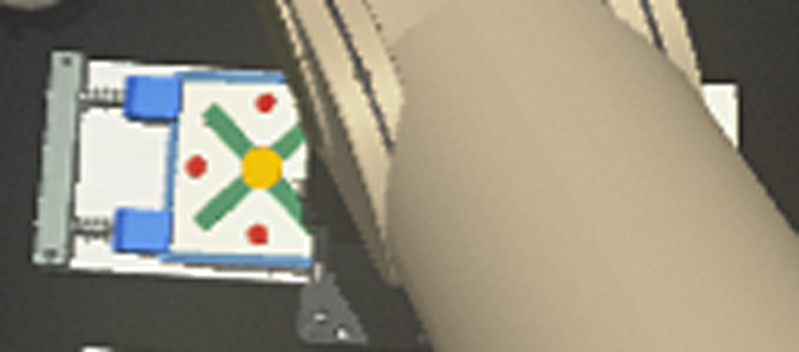

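View pics/s12.png

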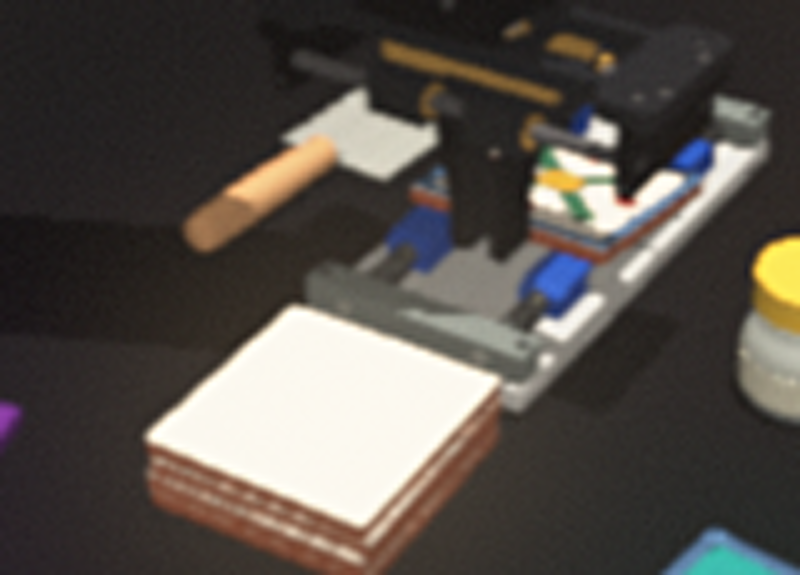

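Call:
arm_command(targets=[[[0,0,0.001,0,0,0],[0,0,0.001,0,0,0],[0,0,0.001,0,0,0],[0,0,0.001,0,0,0],[0,0,0.001,0,0,0],[0,0,0,0,0,0],[0,0,0,0,0,0]]])

```text
time: 19.0
ee_pos: [0.5746, 0.0571, 0.0309]
eef_rot: [0.708, -0.01, 0.009, -0.706]
ft_force: [-0.2, -11.0, 0.6]
width: 0.0102
```

Run:
```python
from g import *
plan([.574,.043,.031],-1.4)
import tile; tile.reds()
c=cam("top"); crop(c,180,350,160,235,4.7,"t13")
c=cam("scene"); crop(c,225,325,165,255,7,"s13")
```

```text
t 19.0 pos [0.5746 0.0571 0.0309] F [ -0.2 -11.    0.6] w 0.0102
axes x [ 1.    -0.026 -0.001] y [-0.001 -0.003 -1.   ] z [ 0.026  1.    -0.003]
rotvec deg [ 0.17 -0.11 -0.04]
shift cur tool mm [ -0.2  -0.1 -14.1] shift target tool mm [ -0.2  -0.1 -14.1]
top yel 61 [233.4 195.2] [575.4 118.1  40. ]
top red 12 [234.5 181.5] [608.5 116.9  40. ]
top red 10 [219.7 194.7] [575.5 150.5  40. ]
top red 12 [232.5 209.5] [541.3 119.   40. ]
```

View pics/t13.png

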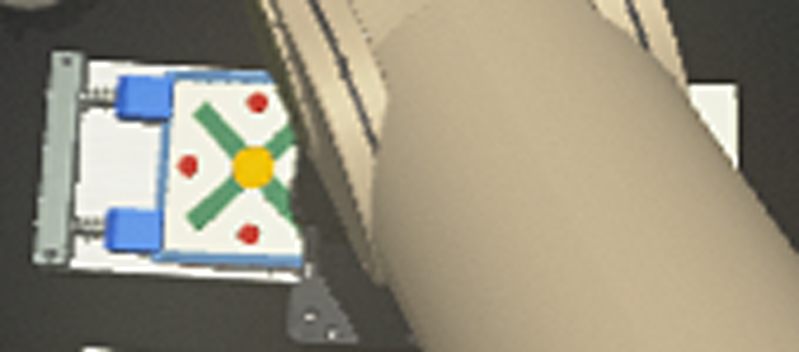

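View pics/s13.png

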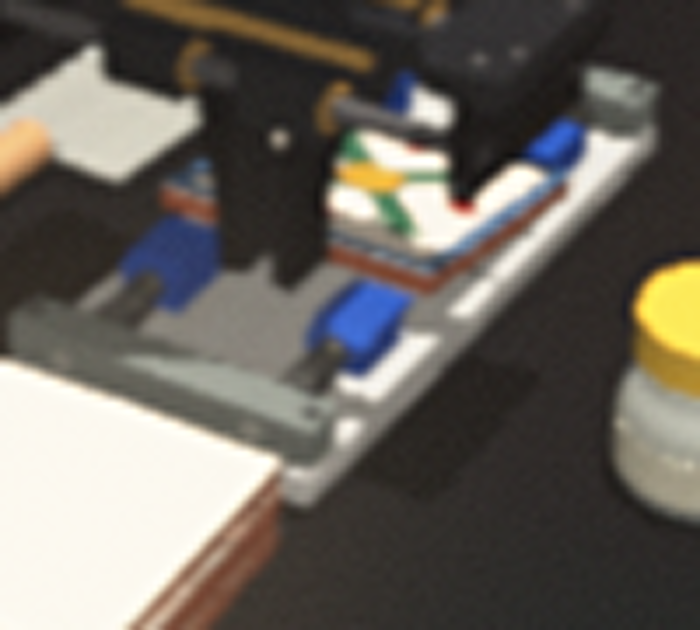

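Call:
arm_command(targets=[[[0,0,0.001,0,0,0],[0,0,0.001,0,0,0],[0,0,0.001,0,0,0],[0,0,0,0,0,0],[0,0.001,0,0,0,0],[0,0.001,0,0,0,0],[0,0.001,0,0,0,0],[0,0.001,0,0,0,0],[0,0,0,0,0,0]]])

```text
time: 19.95
ee_pos: [0.5746, 0.0591, 0.0266]
eef_rot: [0.708, -0.01, 0.009, -0.706]
ft_force: [-0.8, -13.3, 0.8]
width: 0.0099
```

Run:
```python
from g import *
plan([.574,.043,.031],-1.4)
import tile; tile.reds()
c=cam("scene"); crop(c,225,325,165,255,7,"s14")
```

```text
t 19.95 pos [0.5746 0.0591 0.0266] F [ -0.8 -13.3   0.8] w 0.0099
axes x [ 1.    -0.027 -0.001] y [-0.001 -0.004 -1.   ] z [ 0.027  1.    -0.004]
rotvec deg [ 0.23 -0.15 -0.06]
shift cur tool mm [ -0.1  -4.3 -16.1] shift target tool mm [ -0.2  -4.4 -16.1]
top yel 63 [232.7 195.2] [575.3 120.   40. ]
top red 10 [233.8 181.5] [608.4 118.6  40. ]
top red 11 [218.8 194.8] [575.1 152.5  40. ]
top red 11 [231.9 209.6] [540.9 120.3  40. ]
```

View pics/s14.png

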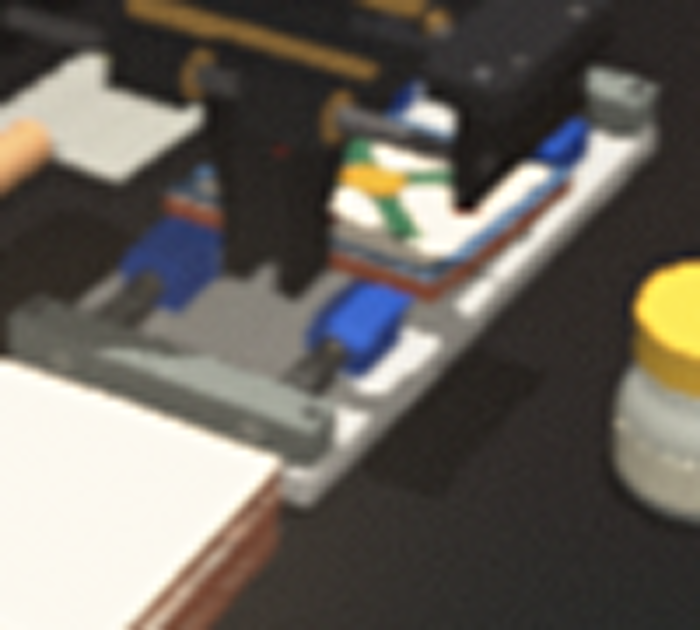

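Call:
arm_command(targets=[[[0,0.001,0,0,0,0],[0,0.001,0,0,0,0],[0,0.001,0,0,0,0],[0,0.001,0,0,0,0],[0,0.001,0,0,0,0],[0,0.001,0,0,0,0],[0,0.001,0,0,0,0],[0,0.001,0,0,0,0],[0,0.001,0,0,0,0],[0,0,0,0,0,0]]])

```text
time: 20.93
ee_pos: [0.5745, 0.0587, 0.0175]
eef_rot: [0.709, -0.01, 0.009, -0.705]
ft_force: [0.2, -14.1, -1.1]
width: 0.0102
```

Run:
```python
from g import *
plan([.574,.043,.031],-1.4)
import tile; tile.reds()
c=cam("scene"); crop(c,225,325,165,255,7,"s15")
c=cam("top"); crop(c,180,350,160,235,4.7,"t15")
```

```text
t 20.93 pos [0.5745 0.0587 0.0175] F [  0.2 -14.1  -1.1] w 0.0102
axes x [ 1.    -0.027 -0.001] y [-0.001 -0.004 -1.   ] z [ 0.027  1.    -0.004]
rotvec deg [ 0.25 -0.16 -0.07]
shift cur tool mm [ -0.1 -13.5 -15.8] shift target tool mm [ -0.1 -13.5 -15.7]
top yel 62 [233.1 195.8] [574.  118.9  40. ]
top red 10 [234.  181.8] [607.7 118.1  40. ]
top red 9 [219. 195.] [574.7 152.1  40. ]
top red 12 [232.2 209.7] [540.9 119.5  40. ]
```

View pics/s15.png

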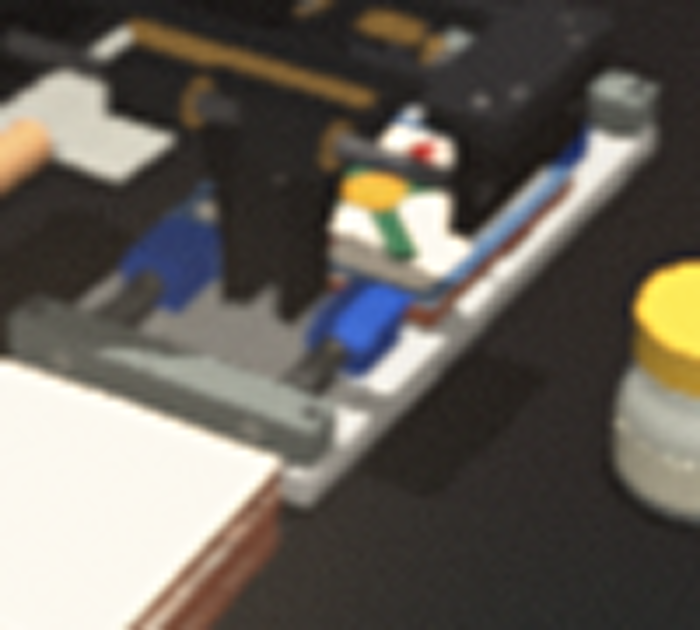

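View pics/t15.png

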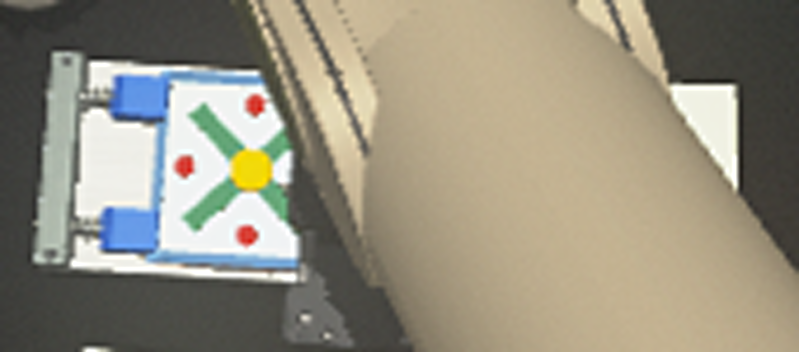

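Call:
arm_command(targets=[[[0,0.001,0,0,0,0],[0,0,0,0,0,0],[0,0,-0.001,0,0,0],[0,0,-0.001,0,0,0],[0,0,-0.001,0,0,0],[0,0,-0.001,0,0,0],[0,0,-0.001,0,0,0],[0,0,-0.001,0,0,0],[0,0,0,0,0,0]]])

```text
time: 21.88
ee_pos: [0.5744, 0.0546, 0.0168]
eef_rot: [0.708, -0.009, 0.009, -0.706]
ft_force: [-0.2, -9.1, -0.8]
width: 0.0099
```

Run:
```python
from g import *
plan([.574,.043,.031],-1.4)
import tile; tile.reds()
c=cam("scene"); crop(c,225,325,165,255,7,"s16")
```

```text
t 21.88 pos [0.5744 0.0546 0.0168] F [-0.2 -9.1 -0.8] w 0.0099
axes x [ 1.    -0.026 -0.001] y [-0.001 -0.002 -1.   ] z [ 0.026  1.    -0.002]
rotvec deg [ 0.12 -0.09 -0.04]
shift cur tool mm [ -0.1 -14.2 -11.6] shift target tool mm [ -0.2 -14.2 -11.6]
top yel 62 [234.6 195.8] [574.1 115.4  40. ]
top red 11 [235.8 182.2] [607.  113.7  40. ]
top red 11 [220.6 195.1] [574.6 148.2  40. ]
top red 10 [234.  209.8] [540.7 115.4  40. ]
```

View pics/s16.png

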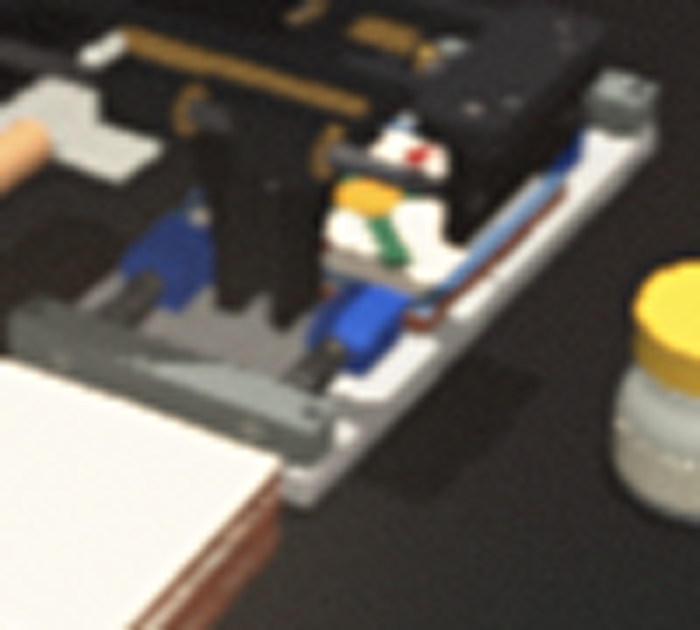

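Call:
arm_command(targets=[[[0,0,-0.001,0,0,0],[0,0,-0.001,0,0,0],[0,0,-0.001,0,0,0],[0,0,-0.001,0,0,0],[0,0,-0.001,0,0,0],[0,0,-0.001,0,0,0],[0,0,-0.001,0,0,0],[0,0,-0.001,0,0,0],[0,0,-0.001,0,0,0],[0,0,-0.001,0,0,0],[0,0,-0.002,0,0,0],[0,0,0,0,0,0]]])

```text
time: 23.03
ee_pos: [0.5745, 0.0447, 0.0173]
eef_rot: [-0.707, 0.009, -0.009, 0.707]
ft_force: [0.1, -1.0, -0.5]
width: 0.0096
```

Run:
```python
from g import *
plan([.574,.043,.031],-1.4)
import tile; tile.reds()
c=cam("scene"); crop(c,225,325,165,255,7,"s17")
c=cam("top"); crop(c,180,350,160,235,4.7,"t17")
```

```text
t 23.03 pos [0.5745 0.0447 0.0173] F [ 0.1 -1.  -0.5] w 0.0096
axes x [ 1.    -0.024  0.   ] y [ 0.  0. -1.] z [0.024 1.    0.   ]
rotvec deg [-0.02 -0.    0.02]
shift cur tool mm [ -0.4 -13.7  -1.7] shift target tool mm [ -0.4 -13.7  -1.7]
top yel 63 [237.7 195.9] [574. 108.  40.]
top red 11 [238.5 182.4] [606.7 107.4  40. ]
top red 10 [223.5 195.2] [574.6 141.5  40. ]
top red 9 [237. 210.] [540.5 108.4  40. ]
```

View pics/s17.png

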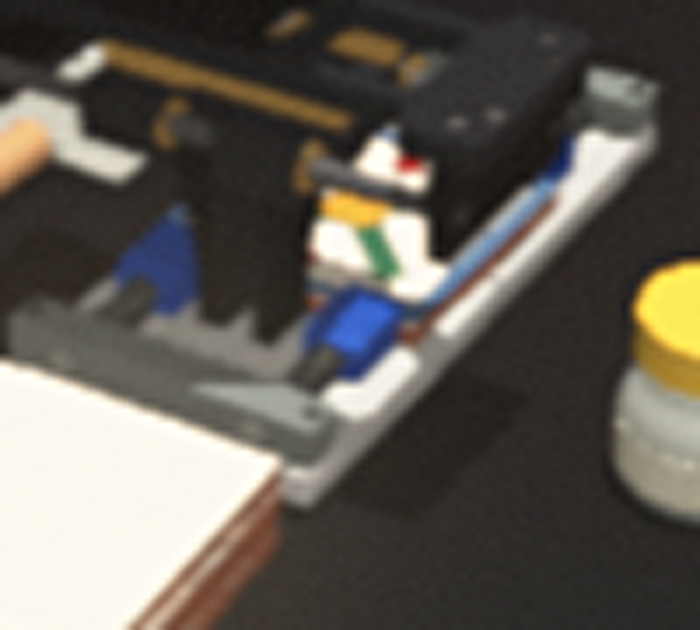

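View pics/t17.png

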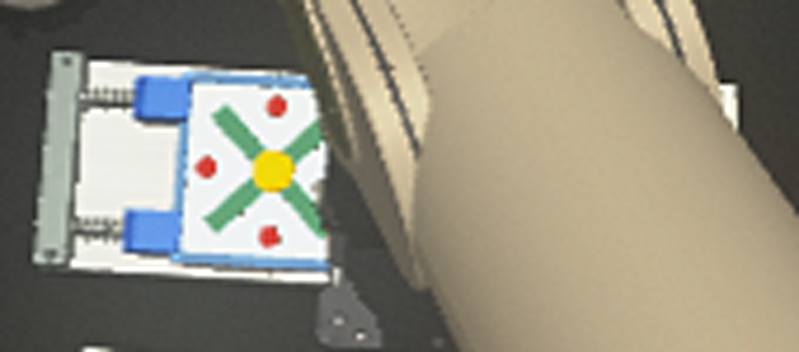

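Call:
arm_command(targets=[[[0,0,-0.004,0,0,0],[0,0,-0.004,0,0,0],[0,-0.01,0,0,0,0],[0,-0.02,0,0,0,0],[0,-0.03,0,0,0,0],[0,-0.04,0,0,0,0],[0,-0.03,-0.03,0,0,0],[0,0,-0.04,0,0,0],[0,0,-0.04,0,0,0],[0,0,-0.04,0,0,0],[0,0,0,0,0,0]]])

```text
time: 24.15
ee_pos: [0.5694, -0.1234, 0.1472]
eef_rot: [0.709, -0.013, 0.013, -0.705]
ft_force: [-0.2, -1.2, -0.1]
width: 0.0099
```

```bash
cat > fin.py <<'E'
from g import *
from meas import *
def chk(tag):
  for n,(x0,x1,y0,y1) in {"top":(190,290,165,230),"scene":(200,320,160,240)}.items():
    c=cam(n); hsv,H,S,V=masks(c)
    if n=="top": crop(c,180,350,160,235,4.7,"t"+tag)
    else: crop(c,215,325,160,255,7,"s"+tag)
    M=np.zeros(H.shape,bool);M[y0:y1,x0:x1]=1
    rr=[]
    for nm,m,z in (("yel",(abs(H-23)<7)&(S>150)&(V>80),.023),("red",((H<7)|(H>173))&(S>150)&(V>60),.023),("jaw",(abs(H-108)<14)&(S>(120 if n=="top" else 170))&(V>100),.03)):
      for ce,a in blobs(M&m,4):
        p=ray(c,[ce],z)[0]*1000
        if nm=="red": rr.append(p)
        print(n,nm,a,ce.round(1),p.round(1))
    if len(rr)==4: print(n,"red mean",np.mean(rr,0).round(1))
E
python3 - <<'E'
from fin import *
plan([.5745,.057,.04],-1.4); chk("18")
E
```

```text
t 24.15 pos [ 0.5694 -0.1234  0.1472] F [-0.2 -1.2 -0.1] w 0.0099
axes x [ 0.999 -0.036  0.   ] y [-0.    -0.005 -1.   ] z [ 0.036  0.999 -0.005]
rotvec deg [ 0.26 -0.65  0.  ]
shift cur tool mm [ -1.3 106.4 181. ] shift target tool mm [  0.7 107.2 180.5]
top yel 63 [237.7 195.9] [576.9 108.4  23. ]
top red 11 [238.5 182.4] [610.3 107.8  23. ]
top red 10 [223.5 195.2] [577.5 142.6  23. ]
top red 10 [252.  196.8] [576.   73.9  23. ]
top red 9 [237. 210.] [542.7 108.8  23. ]
top jaw 96 [214.2 180.3] [611.8 166.1  30. ]
top jaw 95 [263.1 183.4] [608.3  48.3  30. ]
top jaw 102 [211.9 209. ] [542.3 168.   30. ]
top jaw 105 [261.6 211.8] [539.5  50.1  30. ]
top red mean [576.6 108.3  23. ]
scene yel 4 [214.  160.2] [351.1 173.9  23. ]
scene yel 4 [211.5 163. ] [354.7 157.8  23. ]
scene yel 27 [275.5 194.3] [576.2 108.7  23. ]
scene yel 54 [317.6 210.4] [687.3  97.8  23. ]
scene jaw 36 [275.  178.2] [545.2 162.1  30. ]
scene jaw 32 [300.5 186.2] [615.5 160.   30. ]
scene jaw 24 [248.9 199.8] [541.1  48.8  30. ]
scene jaw 19 [276.4 208.4] [610.4  50.2  30. ]
```

View pics/s18.png

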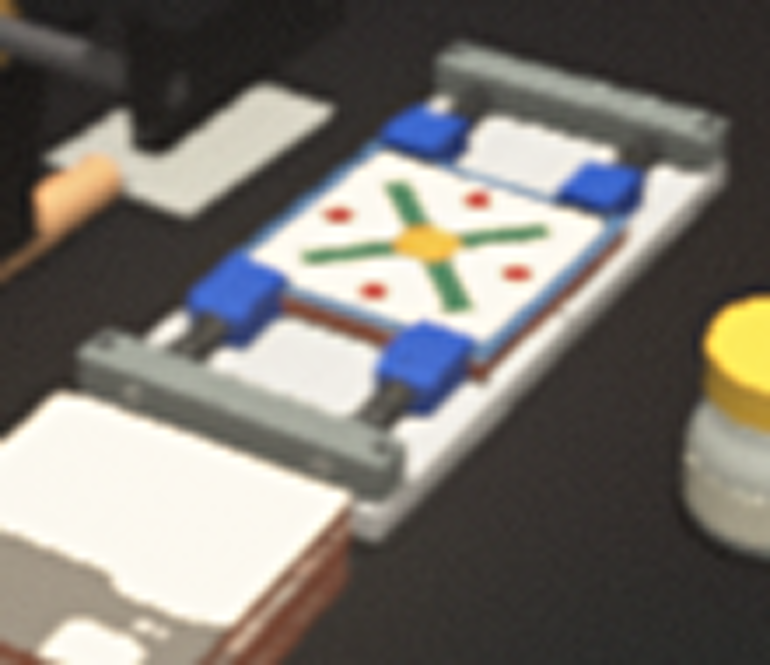

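View pics/t18.png

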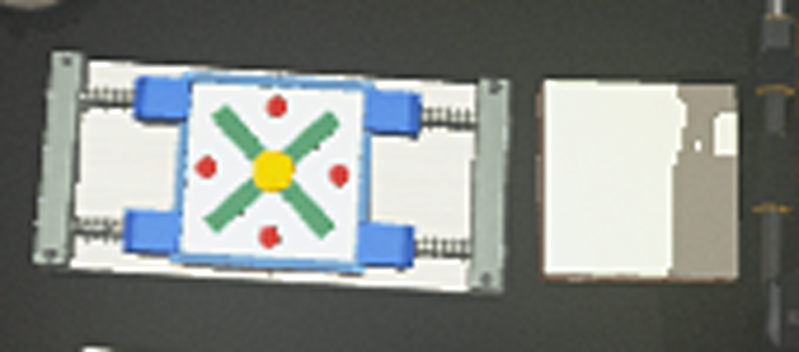

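Call:
arm_command(targets=[[[0,0.02,0.03,0,0,0],[0,0.02,0.035,0,0,0],[0,0.02,0.035,0,0,0],[0,0.01,0.035,0,0,0],[0,0,0.03,0,0,0],[0,0,0.02,0,0,0],[0,0,0,0,0,0],[0,0,0,0,0,0]]])

```text
time: 24.92
ee_pos: [0.5746, 0.0751, 0.0771]
eef_rot: [-0.707, 0.007, -0.007, 0.707]
ft_force: [-0.8, -1.6, -0.4]
width: 0.0096
```

Run:
```python
from g import *
plan([.5747,.062,.04],-1.4)
a=np.load("top0.npz")["p"]; c=cam("top")
from meas import *
for p in (a,c["pixels"]):
    c["pixels"]=p; hsv,H,S,V=masks(c); M=np.zeros(H.shape,bool);M[165:230,190:290]=1
    for ce,ar in blobs(M&(abs(H-112)<12)&(S>140)&(V>100),10): print(ar,ce.round(2),(ray(c,[ce],.03)[0]*1000).round(1))
```

```text
t 24.92 pos [0.5746 0.0751 0.0771] F [-0.8 -1.6 -0.4] w 0.0096
axes x [ 1.   -0.02  0.  ] y [ 0.     0.001 -1.   ] z [0.02  1.    0.001]
rotvec deg [-0.05  0.26  0.02]
shift cur tool mm [  0.4  37.1 -13.2] shift target tool mm [  0.4  37.1 -13.1]
83 [216.04 180.58] [611.3 161.6  30. ]
83 [262.27 183.43] [608.3  50.3  30. ]
20 [209.65 208.45] [543.4 173.5  30. ]
40 [262.48 212.32] [538.2  48.   30. ]
89 [213.93 180.52] [611.3 166.7  30. ]
94 [212.11 208.81] [542.7 167.6  30. ]
```

Call:
arm_command(targets=[[[0,0,-0.013,0,0.25,0],[0,0.01,0,0,0,0],[0,0.015,0,0,0,0],[0,0.015,0,0,0,0],[0,0.008,0,0,0,0],[0,0.003,0,0,0,0],[0,0,0,0,0,0],[0,0,0,0,0,0]]])

```text
time: 25.63
ee_pos: [0.5749, 0.0588, 0.0259]
eef_rot: [-0.707, 0.01, -0.011, 0.707]
ft_force: [-0.4, 0.0, 0.7]
width: 0.0101
```

Run:
```python
from g import *
plan([.5747,.062,.023],-1.4)
c=cam("scene"); crop(c,215,325,160,255,7,"s19")
```

```text
t 25.63 pos [0.5749 0.0588 0.0259] F [-0.4  0.   0.7] w 0.0101
axes x [ 1.    -0.029  0.   ] y [ 0.  0. -1.] z [0.029 1.    0.   ]
rotvec deg [-0.   -0.28  0.02]
shift cur tool mm [-0.3  2.9  3.2] shift target tool mm [-0.3  2.9  3.2]
```

View pics/s19.png

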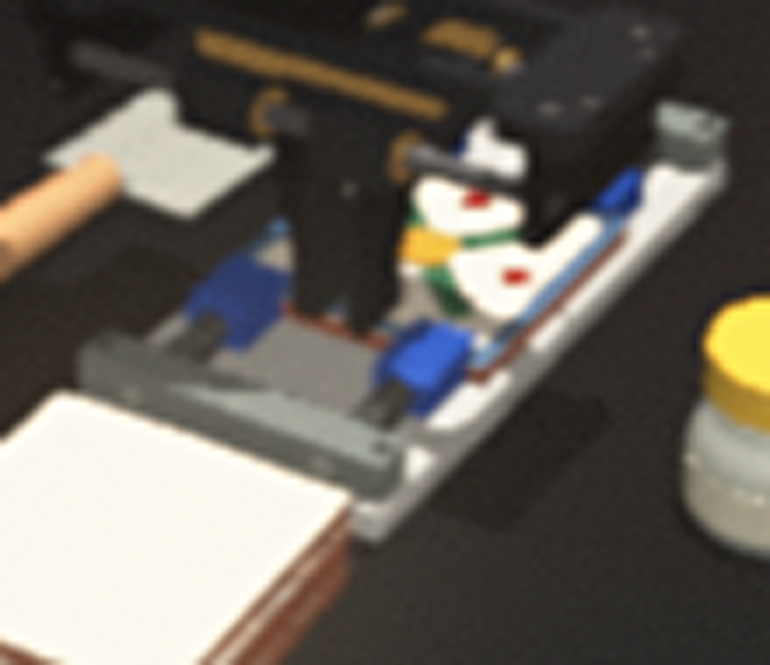

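Call:
arm_command(targets=[[[0,0,0.003,0,-0.28,0],[0,0.001,0,0,0,0],[0,0.0005,0,0,0,0],[0,0.0005,0,0,0,0],[0,0.0005,0,0,0,0],[0,0.0005,0,0,0,0],[0,0,0,0,0,0]]])

```text
time: 26.27
ee_pos: [0.5749, 0.0622, 0.0235]
eef_rot: [0.707, -0.008, 0.009, -0.707]
ft_force: [-4.1, -0.8, 9.5]
width: 0.0097
```

Call:
arm_command(targets=[[[0,0.0005,0,0,0,0],[0,0.0005,0,0,0,0],[0,0,0,0,0,0]]])

```text
time: 26.52
ee_pos: [0.5749, 0.0622, 0.0234]
eef_rot: [0.707, -0.008, 0.009, -0.707]
ft_force: [-9.2, -1.6, 20.0]
width: 0.0098
```

Call:
arm_command(targets=[[[0,-0.0005,0,0,0,0],[0,-0.0005,0,0,0,0],[0,-0.001,0,0,0,0],[0,-0.004,0,0,0,0],[0,-0.01,0,0,0,0],[0,-0.02,0,0,0,0],[0,-0.03,0,0,0,0],[0,-0.035,-0.02,0,0,0],[0,-0.02,-0.035,0,0,0],[0,0,-0.04,0,0,0],[0,0,-0.04,0,0,0],[0,0,-0.04,0,0,0]]])

```text
time: 27.52
ee_pos: [0.5706, -0.1146, 0.1442]
eef_rot: [0.707, -0.008, 0.009, -0.707]
ft_force: [0.6, 0.0, -0.0]
width: 0.0099
```

Call:
arm_command(targets=[[[0,0,-0.04,0,0,0],[0,0,-0.04,0,0,0],[0,0,-0.03,0,0,0],[0,0,0,0,0,0],[0,0,0,0,0,0],[0,0,0,0,0,0]]])

```text
time: 28.02
ee_pos: [0.5681, -0.2219, 0.1431]
eef_rot: [-0.707, 0.008, -0.008, 0.707]
ft_force: [0.6, -0.2, 0.6]
width: 0.0099
```

Run:
```python
from fin import *
plan([.5745,.057,.04],-1.4); chk("20")
```

```text
t 28.02 pos [ 0.5681 -0.2219  0.1431] F [ 0.6 -0.2  0.6] w 0.0099
axes x [ 1.    -0.023  0.001] y [ 0.001  0.001 -1.   ] z [0.023 1.    0.001]
rotvec deg [-0.04  0.05  0.03]
shift cur tool mm [-2.000e-01  1.033e+02  2.789e+02] shift target tool mm [ -0.4 103.1 279. ]
top yel 62 [237.8 196.1] [576.6 108.1  23. ]
top red 9 [238.9 182.3] [610.4 106.8  23. ]
top red 10 [223.7 195.3] [577.3 142.1  23. ]
top red 10 [252.  196.8] [576.   73.9  23. ]
top red 9 [237. 210.] [542.7 108.8  23. ]
top jaw 95 [214.1 180.3] [611.9 166.2  30. ]
top jaw 97 [263.2 183.4] [608.4  48.   30. ]
top jaw 103 [212.  208.9] [542.4 167.9  30. ]
top jaw 104 [261.7 211.8] [539.4  49.9  30. ]
top red mean [576.6 107.9  23. ]
scene yel 29 [275.4 194.9] [577.3 106.3  23. ]
scene yel 53 [317.6 210.5] [687.4  97.7  23. ]
scene jaw 39 [275.  178.5] [546. 161.  30.]
scene jaw 36 [300.5 186.2] [615.5 159.7  30. ]
scene jaw 12 [250.4 198.9] [542.1  53.5  30. ]
scene jaw 14 [276.5 208.4] [610.7  50.3  30. ]
```

View pics/s20.png

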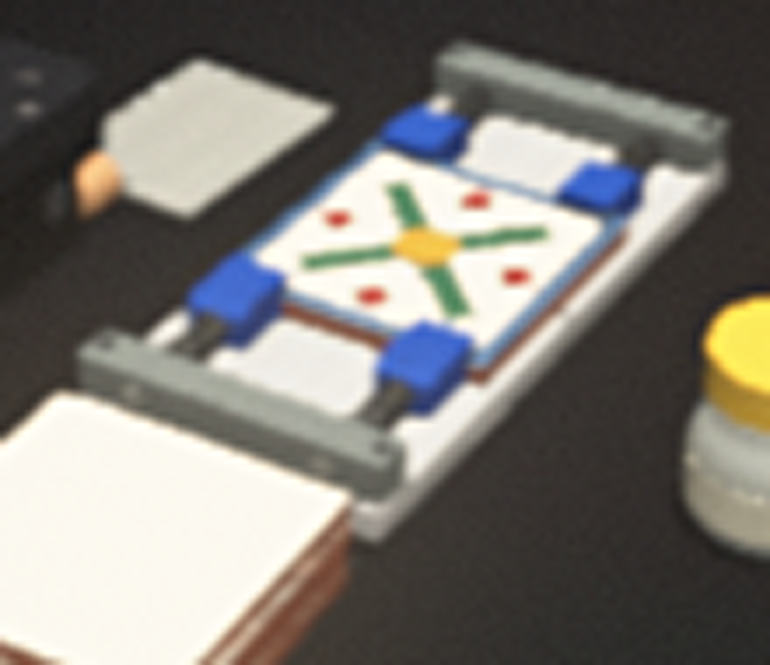

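View pics/t20.png

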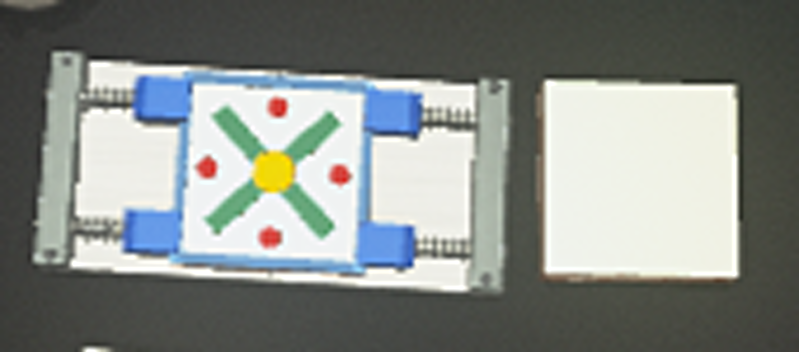

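The tile lies flat under all four prongs. Its centre is at (576.6, 107.9) and the holder's at (576.0, 107.4), which is under 1 mm off. I'll check the bystanders against the first picture and then hand in.

Run:
```python
from h import *
a=np.load("top0.npz")["p"].astype(int); b=cam("top","t21")["pixels"].astype(int)
d=np.abs(a-b).max(2)
for n,(x0,x1,y0,y1) in dict(pot=(240,275,118,158),cup=(158,205,105,165),knife=(190,278,230,268),turq=(296,348,100,152),purple=(328,385,238,296)).items():
    print(n,(d[y0:y1,x0:x1]>60).sum())
print(r.close_job())
```

```text
pot 0
cup 0
knife 0
turq 0
purple 740
the job is handed in; nothing more can be done
None
```

View pics/t21.png

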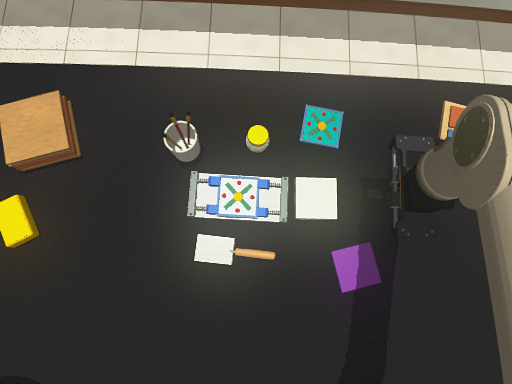

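The painted tile is loaded in the spring holder, and I handed the job in at about 28 s of the 69 s allowed. I first nudged the tile about 8 mm sideways on the pile to line it up. Then I pushed it over the near lip and under the far jaw, moving that jaw about 17 mm at up to 14 N. The back edge went down with the finger, the springs drew the tile back, and I pressed it flat with 20 N at most.

**Position:** all four prongs cover the tile's edges. In the top view the tile's centre is about 0.6 mm sideways and 0.5 mm along from the holder's. That is inside the 2 mm camera calibration, and the single scene-camera reading agrees to about 1.5 mm.

**Flatness:** the finger met a hard stop 23.5 mm above the table, where a flat tile's top should be at 23 mm.

**Jaws:** the travel readings were rough and did not quite agree. The far jaw looked about 4 to 5 mm out and the near jaw about 2 to 3 mm, against 4 mm each when centred. I left this as spring friction.

**Surroundings:** the glaze pot, brush cup, palette knife and turquoise tile show no change from the first picture. The comparison did flag the purple tile, but the last picture shows it in the same place with the arm's shadow across it. The rest of the pile looks unmoved, judged by eye only.

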